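# Wind a brake piston home with a ratcheting spreader

### The arm

A 6-joint arm with a two-finger parallel gripper is mounted at the origin on the work surface. World frame = base frame: x ahead of the robot, y to its left, z up, the work surface at z = 0. Lengths are in mm, angles in rad, forces in N, time in s.
With the tool pointing down it reaches from about 400 to 925 mm from the base axis. Payload 12.5 kg.
Tool frame: the origin (TCP) lies midway between the tips of the shut fingers; the grasp point (between the pads) lies 19 mm behind it (env.pinch_z is the z of the grasp point in the tool frame, in mm); z points along the fingers, y is the line along which they close (so a half turn about z gives the same grasp; the last joint's range is limited). The gripper opens to 95 mm and grips with 3 to 60 N. Pads are 20 mm wide; open, the fingers measure 119 mm over their backs; the gripper's body (75 mm by 180 mm) begins 59 mm behind the grasp point.
Start: joints at [-1.218, 0.491, 1.559, -0, 1.092, -0.106], TCP at [276.82, -560.373, 214.661] pointing down, gripper open.
Joint ranges: [-3.1, 3.1], [-0.84, 2.19], [0.05, 2.79], [-1.13, 4.28], [0.06, 2.93], [-2.69, 2.69]. Speed limits (rad/s): [2.22, 2.22, 2.79, 3.14, 3.14, 3.14].

### API

Orientations are given as [roll, pitch, yaw] about the fixed x, y, z axes, in that order (R = Rz(yaw) Ry(pitch) Rx(roll)).
In Python, from cell import env, eyes gives the robot as it stands.
- The arm moves only by the shell command python3 -m inch 'ROWS'. ROWS is JSON, a list of rows, each a list of 3 entries, a list of its own where there are three numbers: the shift along the tool's x, y, z in units of 60 mm (1.0 is 60 mm), then the turn about the tool's z in units of 5 degrees (1.0 is 5 degrees), then the closure, from -1 (fully open) to 1 (shut). In form: [[[tx, ty, tz], turn, claw], ...]. A call has exactly 10 rows; each row shifts and turns the commanded pose from where the row before left it, along the tool's axes as they then stand; what a row does not reach is not made up. A row lasts 1/8 s, in which the tool goes at most 62.5 mm and 10.7 degrees, less where a joint would pass 70% of its speed; a pose out of reach is approached as far as the arm can. A call is refused whole if a number of a shift passes 1 or a number of a turn 1, either way. A call with a gripper value outside its range is refused whole. The fingers move at their own pace and stop on an object; the grip force is fixed at half the most. Time passes only in rows, so rows that do not move let the fingers close, or fill a call up. It gives the time, the measured TCP pose, the force, the opening and the grip force at its end, in the units of the state.
- env.state(): the state, without advancing time (a new reading comes with each control period).
- eyes.read_camera(name): name is "scene" or "top"; returns a dict with "pixels" (400x640x3 uint8, red, green, blue), "fx", "fy", "cx", "cy" (pixels), "extrinsics" (4x4, takes a point from world to camera coordinates). Camera axes: x right, y down, z forward; pixel columns grow to the right and rows downward; lengths in mm; the calibration is good to about 2 mm. A picture is of the moment at which its call begins. There is no depth.
- env.job_done(): hands the job in; it is judged then, once.
Trained networks look in a picture, given as the dict that the camera call returned (one of the last four; its "shot" number tells which), for a name from the list of things; names that differ only in an ending like _2 or _b are one class to them, and where a whole thing is asked for, a point or a joint stands for the part that bears it (a point fixed in the world has none). Each returns a list of dicts, best first, with "score" (0 to 1); they miss things now and then, are a little off and sometimes report something else, mostly with a low value. They report only what shows in the picture. A call takes as long as a camera call.
- eyes.boxes_of(name, picture): "centre" ([row, column] in pixels, amid what is visible of it).
- eyes.cut_out(name, picture): "mask" (400x640 bool, what is visible of it) and "centre" ([row, column] in pixels, amid what is visible of it).
- eyes.spot_point(name, picture): "centre" ([row, column] in pixels: a listed point, or the origin of a listed thing).
The state is a dict: "t": time; "joints": joint angles; "qvel": joint speeds; "tau": joint torques, N m; "eef_pos": TCP position; "tcp_rot": TCP orientation; "ft_force": force on the tool from outside, world axes, zero at the start; "moment": the same for the moment, N m; "opening": opening from 0.0 (shut) to 1.0 (fully open); "grip_force": force on a finger pad.
Only numpy, scipy, OpenCV 4.12 (cv2) and the standard library are available. Lean on these libraries where they do the work, as an engineer would, in place of code of your own. Each camera call takes 0.05 s, during which the arm holds its last target. There are 200 camera calls.

### The job

A brake caliper is clamped in the bench vise with a ratcheting piston spreader in its mouth; the spreader was wound shut to get it in, so its red direction lever is still set to close. Flip the lever over to spread and work the handle to and fro until the piston is pressed fully home, then flip the lever back to close and work the handle again to back the screw off about a quarter turn, so that the tool sits loose and can be lifted out later. Leave the lever set to close, the piston home, and the spray can and the grease jar beside the vise standing where they are.

Things in the scene. Friction and masses are not known exactly. Their poses are not given: they have to be found in the camera images.
- lever (a joint): Direction lever on the handle's head, rad: -0.5 = close (start), +0.5 = spread; + turns to the handle's +y side, and it leans the way the handle drives. Snaps over its middle and stays; 3 N at the tab flips it, more if the handle is still loaded (ease it back a little). It may rest at 0.25, pawl on a tooth's crest, and drops in as the handle moves; it rattles from 0.25 to 0.5 in use.
- handle (a joint): Swing of the handle, rad: 0 = straight down the slope (-x of spreader_axis), + = counter-clockwise from above, to the robot's right. Range -1.05 to 1.05, starts at 0 to 0.5, stays where left (2.5 N at the grip). With the lever at spread a + swing turns the screw (6 N) and a - swing ratchets freely; at close the other way round. 24 teeth: up to 0.26 rad of each stroke is lost.
- screw (a joint): Turn of the spreader's screw, rad: 0 = wound fully shut (start, hard stop), 2.51 = spread by 4 mm, piston home (hard stop: the handle then goes no farther in its driving direction). 10 mm of travel per turn.
- piston (a joint): How far the piston is pressed into the caliper, m: 0.0004 to 0.001 at the start, 0.004 = fully home. The spreader's plate only pushes it; it stays in when the screw is backed off.
- spreader_axis (a point): Centre of the spreader's round dark head (74 mm diameter, 21 mm thick), fixed on the caliper 235 mm above the table. z is the handle's turning axis: it leans 45 degrees from vertical, over towards the robot; -x points to the robot, 45 degrees down the slope; y is level, to the robot's left.
- caliper: Grey aluminium caliper, same origin and axes as spreader_axis. In these axes: claw (two fingers above the head) x -45 to +60, y -35 to +35 mm, z +18 to +37 mm at its front edge, rising to +60 mm from x -4 mm back: no room for a hand straight above the lever; bridge x +38 to +60 mm; housing and two ears (y up to +-76 mm) below z -34 mm. Fixed in the vise.
- vise: Blue bench vise, origin on the table under its middle; the spreader's head is 50 mm in front of it (-x, towards the robot). Jaws 100 mm wide (x +-50 mm), top 168 mm high, y -110 to +82 mm; beyond them slide and screw to y +216 mm, 115 mm high, with a slanting 11 mm bar at y +203 mm, up to 175 mm high. Fixed.
- handle_grip (a point): Point on the black round grip (27 mm thick, 104 to 230 mm out from the turning axis), 150 mm out. x points outward along the handle, z along the turning axis; y then is the robot's right. Nearer in, a steel neck 17 mm thick, and 21 to 71 mm out a block 44 mm wide, its top face 9 mm above this point's level (along z).
- lever_tab (a point): Middle of the lever's red upright thumb tab, 10 long (x), 6 wide (y), 13 mm tall (z): from 10 to 23 mm above the level of handle_grip along z. 19 mm out (x) from the lever's pivot, which lies on the handle's middle line 47 mm from the turning axis. Flipping moves it 18 mm sideways, from -9 to +9 mm off that line.
- spray_can: Green and silver spray can standing on the table left of the vise, 66 mm diameter, 205 mm tall, origin under its centre. Bystander.
- grease_jar: Blue jar with a white lid standing on the table right of the vise, 72 mm diameter, 68 mm tall, origin under its centre. Bystander.

How it is judged:
By the outcome, as a careful person would: the job done as asked, in the order asked, and still so for the second after the job is handed in, with the robot touching nothing.
It also fails if it takes over 61 s, if anything falls off the work surface, if the arm or the gripper's body presses on something with over 40 N, if the wrist force passes 120 N, or if a joint passes its speed limit or range.

## Working session

There is one attempt and no reset: what is moved stays moved. The work goes in short steps, Python scripts to look and compute and a shell command to move; the robot and the scene stay as the last step left them, time stands still between calls to the robot, and variables do not carry over. Pictures are saved under pics/ and viewed, at most 10 in all, crops included, and the job is handed in when it is done.

```bash
ls; mkdir -p pics
cat > h.py <<'E'
import numpy as np, cv2
from cell import env, eyes
from scipy.spatial.transform import Rotation as R
def ray(p,rc):
    E=np.array(p["extrinsics"]);Rm=E[:3,:3];c=-Rm.T@E[:3,3]
    d=Rm.T@np.array([(rc[1]-p["cx"])/p["fx"],(rc[0]-p["cy"])/p["fy"],1]);return c,d/np.linalg.norm(d)
def tri(ps,rcs):
    A=np.zeros((3,3));b=np.zeros(3);L=[ray(p,r) for p,r in zip(ps,rcs)]
    for c,d in L:
        M=np.eye(3)-np.outer(d,d);A+=M;b+=M@c
    x=np.linalg.solve(A,b);return x,[np.linalg.norm((np.eye(3)-np.outer(d,d))@(x-c)) for c,d in L]
def proj(p,X):
    E=np.array(p["extrinsics"]);v=E[:3,:3]@X+E[:3,3];return [p["fy"]*v[1]/v[2]+p["cy"],p["fx"]*v[0]/v[2]+p["cx"]]
E
python3 - <<'E'
from h import *
s=env.state();print(s["t"],s["eef_pos"],s["tcp_rot"],s["opening"],env.pinch_z)
a=eyes.read_camera("scene");b=eyes.read_camera("top")
for n,p in (("scene",a),("top",b)):
    cv2.imwrite(f"pics/{n}0.png",p["pixels"][:,:,::-1])
    c,d=ray(p,[p["cy"],p["cx"]]);print(n,c.round(),d.round(2))
for k in ["spreader_axis","handle_grip","lever_tab","vise","spray_can","grease_jar","caliper"]:
    r=[eyes.spot_point(k,p) for p in (a,b)]
    print(k,[[(np.round(q["centre"],1).tolist(),round(q["score"],2)) for q in x[:2]] for x in r])
    if all(r):
        x,e=tri([a,b],[q[0]["centre"] for q in r]);print("   ",x.round(1),np.round(e,1))
E
```

```text
pics
0.0 [ 276.7312201  -560.12499555  214.0753929 ] [-3.14049525e+00 -1.30789505e-04  4.58802423e-01] 0.9998183149949765 -18.8
scene [1257.  616.  990.] [-0.53 -0.47 -0.7 ]
top [ 508.   66. 1041.] [ 0.15 -0.01 -0.99]
spreader_axis [[([178.1, 303.8], 0.74), ([180.4, 308.2], 0.33)], []]
handle_grip [[([185.9, 324.0], 0.72)], [([238.5, 335.0], 0.69)]]
    [551.6   8.3 128.2] [5.9 5.9]
lever_tab [[], [([213.3, 327.9], 0.65)]]
vise [[([245.2, 289.3], 0.9)], []]
spray_can [[([292.3, 392.2], 0.91)], [([211.8, 206.9], 0.62)]]
    [625.9 320.8  -7.7] [0.5 0.5]
grease_jar [[([205.1, 258.4], 0.79)], [([191.9, 403.4], 0.69)]]
    [ 665.4 -166.9   10.5] [1.4 1.4]
caliper [[([179.1, 306.1], 0.66)], [([180.2, 330.5], 0.58)]]
    [654.8  26.5 234.1] [1.8 1.8]
```

View pics/scene0.png

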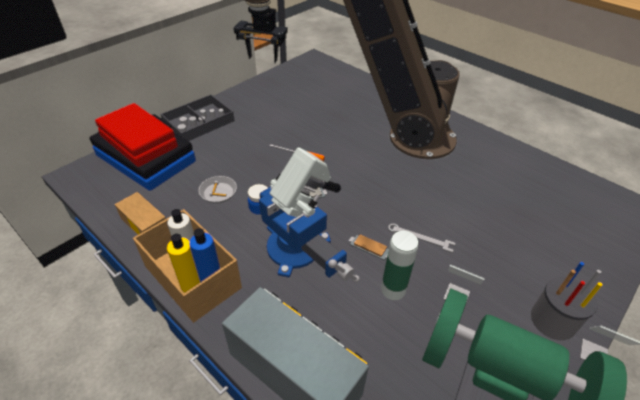

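View pics/top0.png

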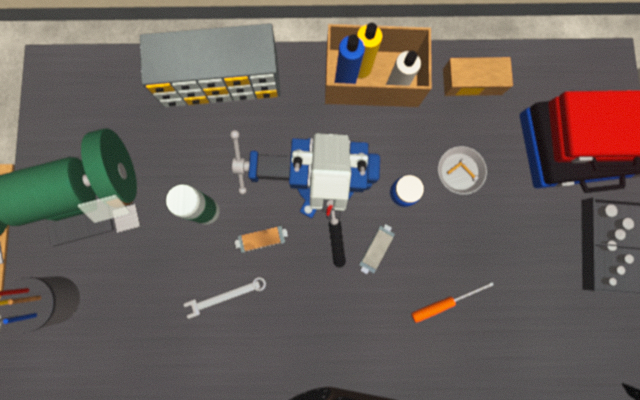

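The scene view shows the caliper on the blue vise (about 300,180 col,row) with the black handle at (330,187). In the top view the black grip runs from (333,222) to (339,265), the red lever is at (330,210), the can is at (187,200) and the jar at (407,190). The handle therefore sits slightly to the robot's right. Next I'll fit the spreader geometry.

```bash
cat > m.py <<'E'
from h import *
from scipy.optimize import least_squares
r2=np.sqrt(.5)
def frame(ax,ay,yaw):
    B=np.array([[r2,0,-r2],[0,1,0],[r2,0,r2]]);return R.from_euler('z',yaw).as_matrix()@B,np.array([ax,ay,235.])
def hpt(F,th,v):   # handle coords (x out, y robot's right, z) -> world
    B,o=F;c,s=np.cos(th),np.sin(th);x,y,z=v
    return o+B@np.array([-c*x+s*y,-s*x-c*y,z])
def tab(F,th,lv,h,z=16.5):return hpt(F,th,[47+19*np.cos(lv),19*np.sin(lv),z+h])
def collect(n=3):
    obs=[]
    for i in range(n):
        for cam in ("scene","top"):
            p=eyes.read_camera(cam)
            for k in ("spreader_axis","handle_grip","lever_tab","caliper"):
                for q in eyes.spot_point(k,p)[:1]:
                    if q["score"]>.4: obs.append((k,p,np.array(q["centre"])))
    return obs
def pred(k,F,th,lv,h):
    return F[1] if k in("spreader_axis","caliper") else hpt(F,th,[150,0,h]) if k=="handle_grip" else tab(F,th,lv,h)
E
python3 - <<'E'
from m import *
import pickle
obs=collect(4)
pickle.dump(obs,open("obs0.pkl","wb"))
for k,p,c in obs:print(k,round(p["fx"]),c.round(1))
f=lambda v:np.concatenate([proj(p,pred(k,frame(v[0],v[1],v[2]),v[3],-.5,v[4]))-c for k,p,c in obs]+[[v[4]/5,v[2]/.1]])
s=least_squares(f,[655,26,0,.1,0],loss="soft_l1");print(s.x.round(3),s.cost)
print(f(s.x)[:-2].reshape(-1,2).round(1).tolist())
v=s.x;F=frame(*v[:3])
p=[o[1] for o in obs if o[0]=="lever_tab"][-1]
ims=[]
for cam in("scene","top"):
    p=eyes.read_camera(cam);im=cv2.resize(p["pixels"][:,:,::-1],None,fx=6,fy=6,interpolation=cv2.INTER_CUBIC)
    for X in [F[1],hpt(F,v[3],[104,0,v[4]]),hpt(F,v[3],[150,0,v[4]]),hpt(F,v[3],[230,0,v[4]]),tab(F,v[3],-.5,v[4])]+[F[1]+F[0]@np.array(q) for q in ([-45,35,37],[-45,-35,37],[-4,35,60],[-4,-35,60],[60,35,60],[60,-35,60])]:
        r,c=proj(p,X);cv2.circle(im,(int(6*c+3),int(6*r+3)),3,(0,255,0),-1)
    r,c=proj(p,F[1]-np.array([40,0,20]));r,c=int(6*r),int(6*c);ims.append(im[r-290:r+290,c-195:c+195])
cv2.imwrite("pics/fit0.png",np.hstack(ims))
E
```

```text
spreader_axis 440 [178.7 303.8]
handle_grip 440 [186.8 326.8]
caliper 440 [180.4 309.1]
handle_grip 424 [238.9 335. ]
lever_tab 424 [215.4 329.8]
caliper 424 [177.8 331.4]
handle_grip 440 [185.9 326.3]
caliper 440 [180.6 307.4]
handle_grip 424 [236.8 334.2]
lever_tab 424 [179.  328.9]
caliper 424 [183.6 329.9]
spreader_axis 440 [179.3 306.7]
handle_grip 440 [185.4 325.6]
caliper 440 [176.6 307.1]
handle_grip 424 [239.6 333.4]
lever_tab 424 [213.7 329.9]
caliper 424 [180.  329.2]
spreader_axis 440 [177.2 306.7]
handle_grip 440 [186.6 325.6]
caliper 440 [179.  304.4]
handle_grip 424 [238.7 335.1]
caliper 424 [179.9 330.2]
[ 6.54387e+02  2.67320e+01  1.40000e-01 -2.00000e-03  4.77000e-01] 62.38214678765881
[[-0.0, 1.8], [-0.7, 0.9], [-1.7, -3.5], [-0.9, 0.4], [-3.0, -0.8], [3.1, -1.7], [0.2, 1.4], [-1.9, -1.8], [1.2, 1.2], [33.4, 0.1], [-2.7, -0.2], [-0.6, -1.1], [0.7, 2.1], [2.1, -1.5], [-1.6, 2.0], [-1.3, -0.9], [0.9, 0.5], [1.5, -1.1], [-0.5, 2.1], [-0.3, 1.2], [-0.7, 0.3], [1.0, -0.5]]
```

View pics/fit0.png

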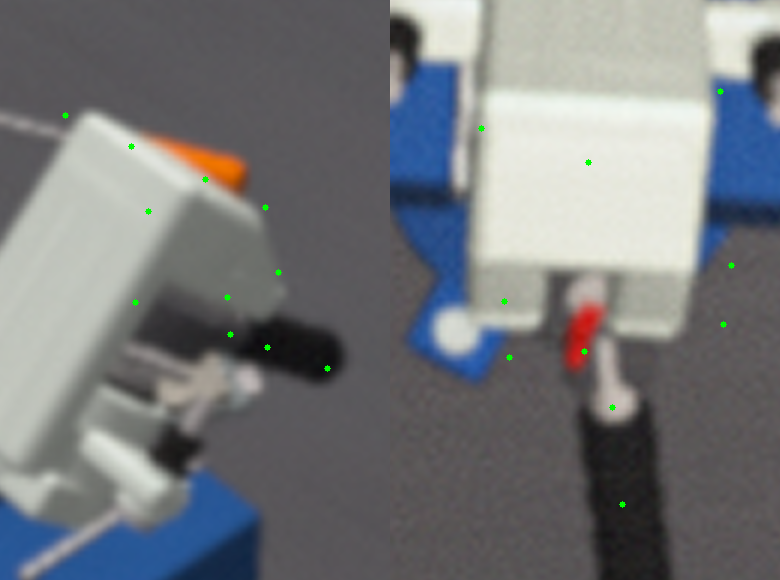

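The crop shows that the fitted yaw (+0.14) is wrong. In the top view the claw's back edge runs (485,92)-(712,107), its ridge (470,262)-(697,272), and its front corners are (475,333) and (680,338). The red lever leans left, which is close. I'll refit with those corners.

```bash
cat > fit2.py <<'E'
from m import *
import pickle
obs=[o for o in pickle.load(open("obs0.pkl","rb"))]
obs=[o for o in obs if o[0] in("handle_grip",) or (o[0]=="lever_tab" and o[2][0]>200)]
pt=[o[1] for o in obs if round(o[1]["fx"])==424][0];ps=[o[1] for o in obs if round(o[1]["fx"])==440][0]
F0=np.array([654.387,26.732,235])-[40,0,20]
def px(p,u,v): # crop px to image (row,col)
    r,c=proj(p,F0);return np.array([(v+int(6*r)-290+.5)/6-.5,(u+int(6*c)-195+.5)/6-.5])
T=[([60,35,60],(485,92)),([60,-35,60],(712,107)),([-4,35,60],(470,262)),([-4,-35,60],(697,272)),([-45,35,37],(475,333)),([-45,-35,37],(680,338))]
S=[([60,-35,60],(88,112)),([60,35,60],(192,190)),([-45,35,37],(282,290))]
C=[(pt,a,px(pt,u-390,v)) for a,(u,v) in T]+[(ps,a,px(ps,u,v)) for a,(u,v) in S]
def f(v):
    F=frame(*v[:3]);B,o=F
    return np.concatenate([proj(p,o+B@np.array(a))-c for p,a,c in C]+[(proj(p,pred(k,F,v[3],-.5,v[4]))-c)/2 for k,p,c in obs]+[[v[4]/3]])
s=least_squares(f,[655,26,-.05,.1,0],loss="soft_l1");v=s.x
if __name__=="__main__":
    print(v.round(3),s.cost);e=f(v)[:-1].reshape(-1,2).round(1);print(e[:9].tolist());print(e[9:].tolist())
    F=frame(*v[:3])
    for n,u,w in (("tabtip?",586,335),("grip near end",618,412)): print(n,px(pt,u-390,w))
    print(proj(pt,tab(F,v[3],-.5,v[4])),proj(pt,hpt(F,v[3],[104,0,v[4]])))
E
python3 fit2.py
```

```text
[ 6.57161e+02  2.76650e+01 -5.90000e-02  1.46000e-01  1.76800e+00] 12.006560965659714
[[0.5, -1.4], [-0.3, 1.0], [1.5, 0.0], [1.4, 0.4], [-0.6, -1.1], [0.1, 1.0], [-0.2, -2.4], [0.2, -0.3], [0.9, 0.6]]
[[-0.5, 0.3], [-0.7, 0.2], [-2.0, -1.1], [-0.1, 0.6], [0.4, 0.6], [0.2, 0.9], [-1.0, 1.0], [-1.2, -1.2], [-0.4, 0.9], [-0.6, 0.2]]
tabtip? [209.75       329.41666667]
grip near end [222.58333333 334.75      ]
[np.float64(211.32018584508486), np.float64(327.512370474743)] [np.float64(221.12602943685633), np.float64(333.6389457462976)]
```

```bash
cat > plan.py <<'E'
from m import *
AX=[657.16,27.67,-.059];H=1.8;F=frame(*AX)
def cur():
    s=env.state();m=R.from_euler('xyz',s["tcp_rot"]).as_matrix();return np.array(s["eef_pos"]),np.arctan2(m[1,0],m[0,0])
def grip(th,r=175,up=8):
    X=hpt(F,th,[r,0,H]);d=X-hpt(F,th,[0,0,H]);return X+[0,0,up-18.8],np.arctan2(-d[1],-d[0])
def rows(wps,start=None):
    """wps: (pos,yaw,claw,n); prints rows in groups of 10"""
    p,y=start or cur();out=[]
    for P,Y,cl,n in wps:
        P=np.array(P,float);p0,y0=p.copy(),y
        for i in range(n):
            g=p0+(P-p0)*(i+1)/n;gy=y0+(Y-y0)*(i+1)/n
            d=g-p;c,s=np.cos(y),np.sin(y)
            t=np.round(np.array([c*d[0]+s*d[1],s*d[0]-c*d[1],-d[2]])/60,2)
            tu=round(-np.degrees(gy-y)/5,2)
            assert abs(t).max()<=1 and abs(tu)<=1,(t,tu)
            w=t*60;p=p+[c*w[0]+s*w[1],s*w[0]-c*w[1],-w[2]];y-=np.radians(tu*5)
            out.append([t.tolist(),tu,cl])
    for i in range(0,len(out),10):print(str(out[i:i+10]).replace(" ",""))
    return p,y
E
python3 - <<'E'
from plan import *
g,y=grip(.146);print(cur(),g,y)
rows([(np.array([g[0],g[1],214]),y,-1,20),(g,y,-1,5),(g,y,0.1,5)])
for t in(-1,-.8,-.6,.5,.8,1):print(t,*grip(t))
E
```

```text
(array([ 276.82196637, -560.38979809,  214.68122288]), np.float64(0.45873689800210043)) [532.17404864   9.54903718 103.04562464] 0.14603264423089185
[[[0.4,-0.33,0.0],np.float64(0.18),-1],[[0.4,-0.34,0.0],np.float64(0.18),-1],[[0.39,-0.34,0.0],np.float64(0.18),-1],[[0.38,-0.35,0.0],np.float64(0.18),-1],[[0.38,-0.36,0.0],np.float64(0.18),-1],[[0.38,-0.36,0.0],np.float64(0.17),-1],[[0.36,-0.37,0.0],np.float64(0.18),-1],[[0.37,-0.37,0.0],np.float64(0.18),-1],[[0.35,-0.38,0.01],np.float64(0.18),-1],[[0.35,-0.39,-0.0],np.float64(0.18),-1]]
[[[0.35,-0.39,-0.0],np.float64(0.18),-1],[[0.34,-0.39,-0.0],np.float64(0.18),-1],[[0.33,-0.4,-0.0],np.float64(0.18),-1],[[0.33,-0.41,-0.0],np.float64(0.18),-1],[[0.31,-0.41,-0.0],np.float64(0.18),-1],[[0.32,-0.41,-0.0],np.float64(0.18),-1],[[0.3,-0.43,-0.0],np.float64(0.18),-1],[[0.3,-0.42,0.0],np.float64(0.17),-1],[[0.3,-0.43,0.0],np.float64(0.18),-1],[[0.28,-0.44,0.0],np.float64(0.18),-1]]
[[[0.0,0.0,0.37],np.float64(0.0),-1],[[0.0,0.0,0.37],np.float64(0.0),-1],[[0.0,0.0,0.37],np.float64(0.0),-1],[[0.0,0.0,0.37],np.float64(0.0),-1],[[0.0,0.0,0.37],np.float64(0.0),-1],[[0.0,0.0,0.0],np.float64(0.0),0.1],[[0.0,0.0,0.0],np.float64(0.0),0.1],[[0.0,0.0,0.0],np.float64(0.0),0.1],[[0.0,0.0,0.0],np.float64(0.0),0.1],[[0.0,0.0,0.0],np.float64(0.0),0.1]]
-1 [597.82990572 178.6886391  158.61379294] -1.2035977310204475
-0.8 [577.22878124 158.14755257 139.25973544] -1.0280167915085103
-0.6 [559.76360831 132.40772982 123.34272045] -0.8278892743659475
0.5 [542.53587883 -49.60502716 116.87749061] 0.5988016406103704
0.8 [562.42397071 -92.4902106  139.25973544] 0.9100167915085103
1 [ 580.46360932 -115.31375118  158.61379294] 1.0855977310204479
```

```bash
python3 -m inch '[[[0.4,-0.33,0],0.18,-1],[[0.4,-0.34,0],0.18,-1],[[0.39,-0.34,0],0.18,-1],[[0.38,-0.35,0],0.18,-1],[[0.38,-0.36,0],0.18,-1],[[0.38,-0.36,0],0.17,-1],[[0.36,-0.37,0],0.18,-1],[[0.37,-0.37,0],0.18,-1],[[0.35,-0.38,0.01],0.18,-1],[[0.35,-0.39,0],0.18,-1]]'
python3 -m inch '[[[0.35,-0.39,0],0.18,-1],[[0.34,-0.39,0],0.18,-1],[[0.33,-0.4,0],0.18,-1],[[0.33,-0.41,0],0.18,-1],[[0.31,-0.41,0],0.18,-1],[[0.32,-0.41,0],0.18,-1],[[0.3,-0.43,0],0.18,-1],[[0.3,-0.42,0],0.17,-1],[[0.3,-0.43,0],0.18,-1],[[0.28,-0.44,0],0.18,-1]]'
python3 - <<'E'
from plan import *
g,y=grip(.146);print(cur(),g,y,env.state()["ft_force"])
E
```

```text
t: 4.15
eef_pos: [404.5, -274.3, 214.1]
tcp_rot: [3.141, -0.0, 0.302]
ft_force: [0.2, -1.6, 0.2]
opening: 1.0
grip_force: 0.0
t: 5.4
eef_pos: [532.3, 10.8, 214.1]
tcp_rot: [3.141, -0.0, 0.146]
ft_force: [0.2, -0.7, 0.2]
opening: 1.002
grip_force: 0.0
(array([532.27824946,  10.82260626, 214.12406036]), np.float64(0.14588272551276968)) [532.17404864   9.54903718 103.04562464] 0.14603264423089185 [ 0.18407093 -0.73913553  0.21153363]
```

```bash
python3 -m inch '[[[0,0,0.37],0,-1],[[0,0,0.37],0,-1],[[0,0,0.37],0,-1],[[0,0,0.37],0,-1],[[0,0,0.37],0,-1],[[0,0,0],0,0.1],[[0,0,0],0,0.1],[[0,0,0],0,0.1],[[0,0,0],0,0.1],[[0,0,0],0,0.1]]'
python3 - <<'E'
from plan import *
w=[]
for t in np.linspace(.146,1.0,11)[1:]:
    g,y=grip(t+.03);w.append((g,y,0.1,1))
w2=[]
a=np.linspace(.146,1.0,17)[1:]
rows([(*grip(t+.03),0.1,1) for t in a]+[(*grip(1.03),.1,4)])
p=eyes.read_camera("top");cv2.imwrite("pics/g1.png",cv2.resize(p["pixels"][130:300,240:440,::-1],None,fx=3,fy=3))
E
```

```text
t: 6.65
eef_pos: [532.0, 9.8, 103.4]
tcp_rot: [3.141, -0.001, 0.146]
ft_force: [0.6, -0.0, -1.1]
opening: 0.531
grip_force: 0.0Traceback (most recent call last):
  File "<stdin>", line 7, in <module>
  File "plan.py", line 17, in rows
    assert abs(t).max()<=1 and abs(tu)<=1,(t,tu)
           ^^^^^^^^^^^^^^^^^^^^^^^^^^^^^^
AssertionError: (array([-0.01,  0.25, -0.03]), np.float64(-1.3))
```

```bash
sed -i 's/tu=round(-np.degrees(gy-y)\/5,2)/tu=float(np.clip(round(-np.degrees(gy-y)\/5,2),-1,1))/' plan.py
python3 - <<'E'
from plan import *
a=np.linspace(.146,1.0,19)[1:]
rows([(*grip(t+.04),0.1,1) for t in a]+[(*grip(1.04),.1,2)])
E
```

```text
[[[-0.01,0.26,-0.03],-1.0,0.1],[[-0.02,0.13,-0.02],-1.0,0.1],[[-0.02,0.14,-0.03],-0.79,0.1],[[-0.03,0.13,-0.04],-0.69,0.1],[[-0.03,0.13,-0.03],-0.67,0.1],[[-0.03,0.13,-0.05],-0.64,0.1],[[-0.03,0.12,-0.04],-0.63,0.1],[[-0.04,0.13,-0.05],-0.61,0.1],[[-0.03,0.12,-0.06],-0.59,0.1],[[-0.04,0.12,-0.06],-0.56,0.1]]
[[[-0.04,0.12,-0.06],-0.55,0.1],[[-0.03,0.11,-0.06],-0.53,0.1],[[-0.04,0.12,-0.07],-0.52,0.1],[[-0.04,0.11,-0.07],-0.5,0.1],[[-0.03,0.11,-0.08],-0.48,0.1],[[-0.04,0.11,-0.08],-0.47,0.1],[[-0.03,0.1,-0.08],-0.46,0.1],[[-0.03,0.11,-0.08],-0.45,0.1],[[-0.0,0.0,-0.0],0.0,0.1],[[-0.0,0.0,-0.0],0.0,0.1]]
```

```bash
python3 -m inch '[[[-0.01,0.26,-0.03],-1.0,0.1],[[-0.02,0.13,-0.02],-1.0,0.1],[[-0.02,0.14,-0.03],-0.79,0.1],[[-0.03,0.13,-0.04],-0.69,0.1],[[-0.03,0.13,-0.03],-0.67,0.1],[[-0.03,0.13,-0.05],-0.64,0.1],[[-0.03,0.12,-0.04],-0.63,0.1],[[-0.04,0.13,-0.05],-0.61,0.1],[[-0.03,0.12,-0.06],-0.59,0.1],[[-0.04,0.12,-0.06],-0.56,0.1]]'
python3 -m inch '[[[-0.04,0.12,-0.06],-0.55,0.1],[[-0.03,0.11,-0.06],-0.53,0.1],[[-0.04,0.12,-0.07],-0.52,0.1],[[-0.04,0.11,-0.07],-0.5,0.1],[[-0.03,0.11,-0.08],-0.48,0.1],[[-0.04,0.11,-0.08],-0.47,0.1],[[-0.03,0.1,-0.08],-0.46,0.1],[[-0.03,0.11,-0.08],-0.45,0.1],[[0,0,0],0,0.1],[[0,0,0],0,0.1]]'
python3 - <<'E'
from plan import *
for c in("top","scene"):
    p=eyes.read_camera(c);r,k=[int(x) for x in proj(p,np.array([600,-20,200]))];cv2.imwrite(f"pics/{c}1.png",cv2.resize(p["pixels"][r-60:r+60,k-60:k+60,::-1],None,fx=4,fy=4,interpolation=cv2.INTER_CUBIC))
a,b=[cv2.imread(f"pics/{c}1.png") for c in("top","scene")];cv2.imwrite("pics/both1.png",cv2.resize(np.hstack([a,b]),(800,400)))
E
```

```text
t: 7.9
eef_pos: [551.5, -73.6, 127.5]
tcp_rot: [-3.14, 0.0, 0.775]
ft_force: [-0.2, 2.6, -0.5]
opening: 0.451
grip_force: 1.2
t: 9.15
eef_pos: [584.1, -119.0, 162.4]
tcp_rot: [-3.142, 0.0, 1.118]
ft_force: [-2.5, 0.2, 0.4]
opening: 0.448
grip_force: 1.0
```

View pics/both1.png

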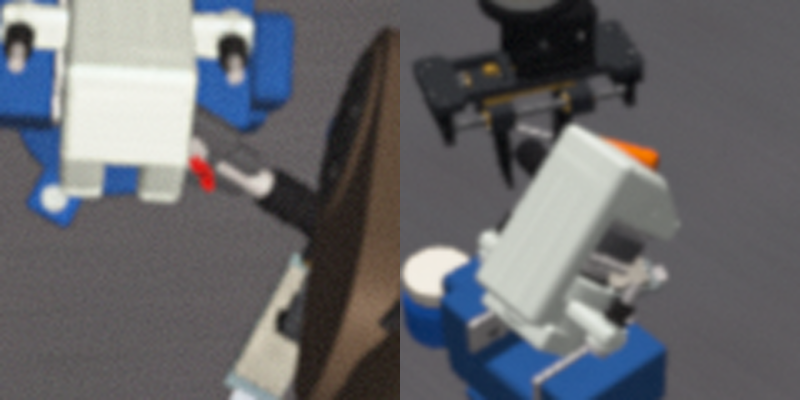

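Left, top view: the handle is swung right and the red lever at (203,173) is clear of the claw's right side. Right, scene view: the gripper straddles the grip and the jar is untouched. Next I'll compute the tool pose for the lever flip.

```bash
cat > flip.py <<'E'
from plan import *
from itertools import product
B,o=F
def cl():
    P=[]
    for x in np.arange(-45,61,3):
        zt=37+23*min(1,(x+45)/41)
        for y in np.arange(-35,36,5):
            for z in np.linspace(18,zt,8):P.append(o+B@[x,y,z])
    return np.array(P)
CL=cl()
def tabpts(th,lv):
    c,s=np.cos(lv),np.sin(lv)
    return np.array([hpt(F,th,[47+c*u-s*w,s*u+c*w,z+H]) for u in np.linspace(14,24,5) for w in np.linspace(-3,3,4) for z in np.linspace(10,23,8)])
def blk(th):return np.array([hpt(F,th,[u,w,9+H]) for u in np.linspace(21,71,11) for w in np.linspace(-22,22,10)])
def gap(P,C,psi,hx,hy,z0,z1):
    """min distance from points to box"""
    d=P-C;c,s=np.cos(psi),np.sin(psi);x=c*d[:,0]+s*d[:,1];y=s*d[:,0]-c*d[:,1]
    q=np.stack([abs(x)-hx,abs(y)-hy,np.maximum(z0-d[:,2],d[:,2]-z1)],1)
    return (np.linalg.norm(np.maximum(q,0),axis=1)+np.minimum(q.max(1),0)).min()
def solve(th,lv,sg,psi,side,dep,lat,dyaw,opn=47.5):
    """sg=+1 push toward handle +y. returns tcp and clearances. side 0 shut, +-1 finger at tool +-y"""
    T=tabpts(th,lv);top=T[:,2].max();tip=top-dep;S=T[T[:,2]>=tip]
    d=sg*(hpt(F,th,[0,1,0])-hpt(F,th,[0,0,0]));d[2]=0;d/=np.linalg.norm(d)
    d=R.from_euler('z',dyaw).apply(d);n=np.array([-d[1],d[0],0])
    hy=6 if side else 12.5
    tx=np.array([np.cos(psi),np.sin(psi),0]);ty=np.array([np.sin(psi),-np.cos(psi),0])
    c=S[:,:3].mean(0)+lat*n;c[2]=0
    sup=abs(tx@d)*10+abs(ty@d)*hy
    fc=c+d*((S@d).min()-c@d-sup);fc[2]=tip
    tcp=fc-ty*side*(opn+6)
    # fingers both
    g=[gap(CL,tcp+ty*k*((opn+6) if side else 0),psi,10,hy,0,78) for k in((1,-1) if side else (0,))]
    return tcp,min(g),gap(CL,tcp,psi,37.5,90,78,200),gap(blk(th),fc,psi,10,hy,0,78)
def best(th,sg,lvs,psis,lats=(-8,-4,0,4,8),dyaws=(-.6,-.3,0,.3,.6),deps=(6,8)):
    out=[]
    for psi,side,dep,lat,dy in product(psis,(0,1,-1),deps,lats,dyaws):
        r=[solve(th,lv,sg,psi,side,dep,lat,dy) for lv in lvs]
        out.append((min(min(x[1:]) for x in r),psi,side,dep,lat,dy,[x[0].round(1).tolist() for x in r],[np.round(x[1:],1).tolist() for x in r]))
    out.sort(key=lambda x:-x[0]);return out
E
python3 - <<'E'
from flip import *
for th in(.9,.995,1.05):
    for b in best(th,1,(-.5,0,.2),np.arange(-1.5,1.7,.3))[:3]:print(th,b)
E
```

```text
0.9 (np.float64(4.787145126191435), np.float64(0.30000000000000027), 0, 8, -8, 0.6, [[584.4, -14.4, 215.6], [587.9, -22.1, 219.4], [590.6, -24.5, 221.3]], [[5.4, 5.5, 16.2], [4.8, 7.3, 17.0], [5.8, 7.3, 16.2]])
0.9 (np.float64(4.1197902968979685), np.float64(0.6000000000000005), 0, 6, -8, 0.6, [[585.1, -14.3, 217.6], [588.4, -22.1, 221.4], [590.4, -24.5, 223.3]], [[5.9, 4.1, 15.0], [7.6, 7.6, 15.3], [7.3, 8.6, 15.1]])
0.9 (np.float64(4.095179505750512), np.float64(0.30000000000000027), 0, 6, -8, 0.6, [[585.8, -14.6, 217.6], [589.1, -22.3, 221.4], [591.0, -24.7, 223.3]], [[4.1, 6.0, 16.2], [4.3, 7.9, 17.0], [6.0, 8.5, 16.9]])
0.995 (np.float64(6.603030243435106), np.float64(0.6000000000000005), 0, 6, -8, 0.6, [[588.6, -21.0, 220.7], [592.1, -28.2, 224.8], [593.9, -30.3, 226.8]], [[6.8, 6.6, 14.5], [9.3, 10.1, 15.2], [10.7, 11.1, 15.3]])
0.995 (np.float64(6.546294039163228), np.float64(0.6000000000000005), 0, 8, -8, 0.6, [[586.8, -20.9, 218.7], [590.8, -28.1, 222.8], [593.6, -30.3, 224.8]], [[8.3, 6.5, 14.8], [9.9, 9.7, 15.1], [10.8, 10.0, 14.3]])
0.995 (np.float64(5.098315720795), np.float64(-1.2), -1, 6, -8, 0.6, [[544.1, -41.5, 220.7], [547.6, -48.7, 224.8], [549.4, -50.7, 226.8]], [[6.9, 5.1, 15.5], [13.8, 7.3, 16.6], [15.7, 7.9, 16.7]])
1.05 (np.float64(8.096017596733489), np.float64(0.6000000000000005), 0, 8, -8, 0.6, [[588.9, -24.7, 220.7], [593.1, -31.6, 224.9], [596.0, -33.5, 226.9]], [[8.7, 8.1, 14.7], [12.2, 11.0, 15.3], [13.6, 11.2, 14.4]])
1.05 (np.float64(7.492879315865507), np.float64(0.6000000000000005), 0, 6, -8, 0.6, [[590.3, -24.6, 222.7], [594.4, -31.5, 226.9], [596.4, -33.4, 228.9]], [[7.5, 8.4, 14.7], [11.8, 11.4, 15.2], [13.5, 12.2, 15.3]])
1.05 (np.float64(6.238517104253265), np.float64(0.30000000000000027), 0, 8, -8, 0.6, [[590.3, -24.9, 220.7], [594.5, -31.8, 224.9], [597.4, -33.7, 226.9]], [[6.2, 7.2, 16.2], [12.9, 8.6, 16.7], [14.6, 8.4, 16.0]])
```

Run:
```python
from flip import *
th=1.02
pts=[(lv,)+solve(th,lv,1,.6,0,8,-7,.5) for lv in(-.5,-.2,0,.2,.4)]
for q in pts:print(q[0],q[1].round(1),np.round(q[2:],1))
P=[q[1] for q in pts];d=P[1]-P[0];pre=P[0]-d/np.linalg.norm(d)*9
p,y=cur()
print("pre",pre)
g,gy=grip(1.07)
s=rows([(g,gy,.1,2),(g,gy,-.5,1),(g+[0,0,95],gy,-.5,3),([pre[0]-5,pre[1]-20,255],.75,1,4)])
s=rows([([pre[0],pre[1],250],.6,1,3),(pre,.6,1,3),(pre,.6,1,4)],s)
```

```text
-0.5 [587.9 -19.4 219.6] [ 6.4  5.7 14.3]
-0.2 [589.6 -23.9 221.9] [ 7.6  8.  14.7]
0 [592.1 -26.5 223.8] [ 7.8  8.7 14.2]
0.2 [595.  -28.6 225.7] [ 8.9  9.  13.5]
0.4 [597.1 -29.9 227.8] [10.   9.5 13.4]
pre [585.05140985 -11.76533827 215.68717779]
[[[-0.01,0.04,-0.03],-0.14,0.1],[[-0.01,0.03,-0.03],-0.14,0.1],[[-0.0,0.0,-0.0],0.0,-0.5],[[-0.0,0.0,-0.53],0.0,-0.5],[[-0.0,0.0,-0.53],0.0,-0.5],[[-0.0,0.0,-0.52],0.0,-0.5],[[0.33,-0.18,0.02],1.0,1],[[0.31,-0.22,0.03],1.0,1],[[0.29,-0.23,0.02],1.0,1],[[0.27,-0.27,0.03],1.0,1]]
[[[0.1,-0.06,0.03],0.74,1],[[0.09,-0.06,0.02],0.74,1],[[0.1,-0.07,0.03],0.74,1],[[-0.0,-0.0,0.19],-0.0,1],[[-0.0,-0.0,0.19],-0.0,1],[[-0.0,-0.0,0.19],-0.0,1],[[-0.0,-0.0,0.0],-0.0,1],[[-0.0,-0.0,0.0],-0.0,1],[[-0.0,-0.0,0.0],-0.0,1],[[-0.0,-0.0,0.0],-0.0,1]]
```

```bash
python3 -m inch '[[[-0.01,0.04,-0.03],-0.14,0.1],[[-0.01,0.03,-0.03],-0.14,0.1],[[0,0,0],0,-0.5],[[0,0,-0.53],0,-0.5],[[0,0,-0.53],0,-0.5],[[0,0,-0.52],0,-0.5],[[0.33,-0.18,0.02],1.0,1],[[0.31,-0.22,0.03],1.0,1],[[0.29,-0.23,0.02],1.0,1],[[0.27,-0.27,0.03],1.0,1]]'
python3 - <<'E'
from flip import *
p=eyes.read_camera("top")
for k in("handle_grip","lever_tab"):print(k,[(np.round(q["centre"],1).tolist(),round(q["score"],2)) for q in eyes.spot_point(k,p)[:2]])
for th in(.95,1.0,1.05):print(th,np.round(proj(p,hpt(F,th,[150,0,H])),1),np.round(proj(p,tab(F,th,-.5,H)),1))
pre=np.array([579,-17.5,218.5])
s=rows([([pre[0],pre[1],240],.6,1,4),(pre,.6,1,2),(pre,.6,1,4)])
E
```

```text
t: 10.5
eef_pos: [580.7, -31.2, 255.2]
tcp_rot: [3.14, -0.001, 0.791]
ft_force: [-0.3, -0.2, -0.0]
opening: 0.389
grip_force: 0.0
handle_grip []
lever_tab []
0.95 [217.5 386.1] [204.4 351.6]
1.0 [215.2 388.5] [203.5 352.8]
1.05 [212.9 390.9] [202.5 354. ]
[[[0.04,-0.04,0.06],0.56,1],[[0.03,-0.05,0.07],0.56,1],[[0.03,-0.05,0.06],0.57,1],[[0.03,-0.05,0.06],0.56,1],[[0.0,0.0,0.18],-0.0,1],[[0.0,0.0,0.18],-0.0,1],[[0.0,0.0,0.0],-0.0,1],[[0.0,0.0,0.0],-0.0,1],[[0.0,0.0,0.0],-0.0,1],[[0.0,0.0,0.0],-0.0,1]]
```

```bash
python3 -m inch '[[[0.04,-0.04,0.06],0.56,1],[[0.03,-0.05,0.07],0.56,1],[[0.03,-0.05,0.06],0.57,1],[[0.03,-0.05,0.06],0.56,1],[[0,0,0],0,1],[[0,0,0],0,1],[[0,0,0],0,1],[[0,0,0],0,1],[[0,0,0.18],0,1],[[0,0,0.18],0,1]]'
python3 - <<'E'
from flip import *
p=eyes.read_camera("top");r,k=[int(x) for x in proj(p,np.array([600,-20,200]))];print("crop tab at",r-60+173*.3,k-60+203*.3)
P=[solve(1.02,lv,1,.6,0,8,-7,.5)[0] for lv in(-.5,-.2,0,.2,.4)]
e=P[-1]+[4,-1,1]
s=rows([(P[0],.6,1,2),(P[1],.6,1,2),(P[2],.6,1,1),(P[3],.6,1,1),(P[4],.6,1,1),(e,.6,1,1),(e,.6,1,2)])
cv2.imwrite("pics/t2.png",cv2.resize(p["pixels"][r-60:r+60,k-60:k+60,::-1],None,fx=4,fy=4,interpolation=cv2.INTER_CUBIC))
E
```

```text
t: 11.9
eef_pos: [578.2, -18.0, 217.3]
tcp_rot: [-3.141, 0.0, 0.598]
ft_force: [0.9, 0.0, 0.1]
opening: 0.006
grip_force: 0.0
crop tab at 201.9 352.9
[[[0.06,0.06,-0.03],-0.01,1],[[0.07,0.06,-0.03],-0.02,1],[[-0.01,0.04,-0.02],0.0,1],[[-0.01,0.03,-0.02],0.0,1],[[0.01,0.06,-0.03],0.0,1],[[0.02,0.06,-0.04],0.0,1],[[0.02,0.04,-0.03],0.0,1],[[0.04,0.05,-0.02],0.0,1],[[0.0,-0.0,0.0],0.0,1],[[0.0,-0.0,0.0],0.0,1]]
```

View pics/t2.png

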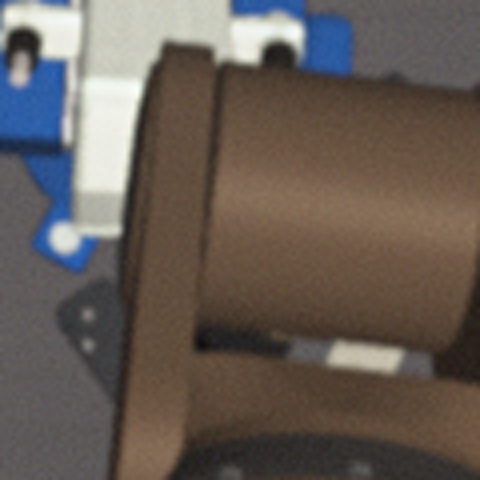

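The arm hides the lever in the top view. The earlier crop put the tab at (202,353), against 203 and 353 predicted, so I'll push now.

```bash
python3 -m inch '[[[0.06,0.06,-0.03],0,1],[[0.07,0.06,-0.03],0,1],[[-0.01,0.04,-0.02],0,1],[[-0.01,0.03,-0.02],0,1],[[0.01,0.06,-0.03],0,1],[[0.02,0.06,-0.04],0,1],[[0.02,0.04,-0.03],0,1],[[0.04,0.05,-0.02],0,1],[[0,0,0],0,1],[[0,0,0],0,1]]'
python3 - <<'E'
from flip import *
p,y=cur()
s=rows([(p+[-18,4,0],.6,1,2),(p+[-25,0,70],.6,1,3),([530,-120,310],.8,1,5)])
for th in(.9,1.0,1.05):print(grip(th))
E
```

```text
t: 13.2
eef_pos: [601.7, -31.1, 231.3]
tcp_rot: [-3.141, 0.0, 0.598]
ft_force: [-0.3, 0.3, 0.2]
opening: 0.007
grip_force: 0.0
[[[-0.11,-0.11,-0.0],-0.01,1],[[-0.1,-0.11,-0.0],-0.02,1],[[-0.04,-0.0,-0.39],0.0,1],[[-0.05,-0.01,-0.39],0.0,1],[[-0.04,-0.0,-0.39],0.0,1],[[-0.3,0.16,-0.03],-0.46,1],[[-0.3,0.14,-0.03],-0.46,1],[[-0.31,0.13,-0.03],-0.45,1],[[-0.31,0.12,-0.02],-0.46,1],[[-0.32,0.11,-0.03],-0.46,1]]
(array([ 571.01979539, -104.56296989,  148.55248304]), np.float64(1.0004516879535295))
(array([ 580.46360932, -115.31375118,  158.61379294]), np.float64(1.0855977310204479))
(array([ 585.47433065, -120.15928559,  163.90151634]), np.float64(1.1264627934997635))
```

```bash
python3 -m inch '[[[-0.11,-0.11,0],0,1],[[-0.1,-0.11,0],0,1],[[-0.04,0,-0.39],0,1],[[-0.05,-0.01,-0.39],0,1],[[-0.04,0,-0.39],0,1],[[-0.1,0.3,0.1],-1,-0.5],[[-0.1,0.3,0.1],-1,-0.5],[[-0.1,0.3,0.1],-1,-0.5],[[-0.1,0.3,0.1],-1,-0.5],[[-0.1,0.3,0.1],-1,-0.5]]'
cat > look.py <<'E'
from flip import *
import sys
n=sys.argv[1];print(cur());ims=[]
for c in("top","scene"):
    p=eyes.read_camera(c);r,k=[int(x) for x in proj(p,np.array([600,-20,200]))];ims.append(cv2.resize(p["pixels"][r-50:r+50,k-50:k+50,::-1],(400,400),interpolation=cv2.INTER_CUBIC))
    if c=="top":
        for m in("handle_grip","lever_tab"):print(m,[(np.round(q["centre"],1).tolist(),round(q["score"],2)) for q in eyes.spot_point(m,p)[:2]])
        hsv=cv2.cvtColor(p["pixels"],cv2.COLOR_RGB2HSV);m=((hsv[...,0]<6)|(hsv[...,0]>174))&(hsv[...,1]>150)&(hsv[...,2]>90);m[:150]=0;m[260:]=0;m[:,:270]=0;m[:,420:]=0
        print("red",m.sum(),np.argwhere(m).mean(0) if m.any() else None)
        for th in np.arange(-1,1.1,.2):print(round(th,2),np.round(proj(p,hpt(F,th,[150,0,H])),1),[np.round(proj(p,tab(F,th,l,H,14)),1).tolist() for l in(-.5,.25,.5)])
cv2.imwrite(f"pics/{n}.png",np.hstack(ims))
E
python3 look.py l3
```

```text
t: 14.45
eef_pos: [617.8, -116.3, 271.6]
tcp_rot: [3.141, 0.0, 1.037]
ft_force: [0.9, -0.3, -0.3]
opening: 0.474
grip_force: 0.0
(array([ 617.82486274, -116.3061716 ,  271.64170835]), np.float64(1.0366921424123523))
handle_grip [([216.1, 386.9], 0.84)]
lever_tab [([206.3, 358.3], 0.51)]
red 43 [201.         353.69767442]
-1.0 [210.1 265.3] [[194.2, 298.3], [199.5, 301.3], [200.7, 303.3]]
-0.8 [219.3 274.6] [[198.9, 301.6], [203.5, 305.7], [204.4, 307.9]]
-0.6 [226.8 285.7] [[202.9, 305.8], [206.8, 311.0], [207.3, 313.3]]
-0.4 [232.4 298.1] [[206.2, 310.9], [209.2, 316.9], [209.4, 319.2]]
-0.2 [236.1 311.4] [[208.6, 316.7], [210.6, 323.2], [210.4, 325.5]]
-0.0 [237.7 325.2] [[210.1, 322.9], [211.1, 329.7], [210.5, 332.0]]
0.2 [237.2 339.2] [[210.6, 329.3], [210.5, 336.3], [209.5, 338.3]]
0.4 [234.7 353. ] [[210.1, 335.7], [208.8, 342.5], [207.6, 344.4]]
0.6 [230.1 366. ] [[208.5, 341.9], [206.3, 348.4], [204.8, 349.9]]
0.8 [223.6 378. ] [[206.1, 347.6], [202.8, 353.5], [201.1, 354.7]]
1.0 [215.2 388.5] [[202.7, 352.8], [198.6, 357.8], [196.7, 358.5]]
```

View pics/l3.png

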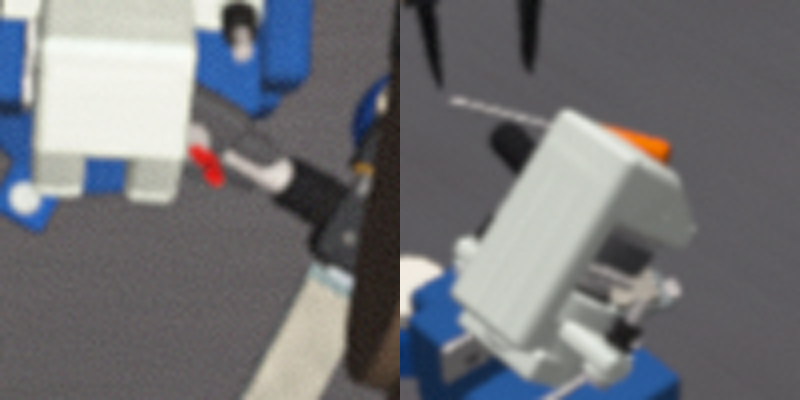

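The top view shows the handle at about 0.97 with the lever from (192,150) to (215,182), still leaning to close, so the push missed. In the scene view the fingers taper to narrow tips, so my finger model was too thick. I'll check the geometry.

Run:
```python
from flip import *
th=.97
def hc(X):  # world->handle coords
    v=B.T@(np.array(X)-o);c,s=np.cos(th),np.sin(th);return np.array([-c*v[0]-s*v[1],s*v[0]-c*v[1],v[2]-H])
for X in([578.2,-18,217.3],[587.9,-19.4,219.6],[592.1,-26.5,223.8],[601.7,-31.1,231.3]):print(X,hc(X).round(1), "vertical dir",(hc(np.array(X)+[0,0,1])-hc(X)).round(2))
print("tab",47+19*np.cos(.5),-9.1, tab(F,th,-.5,H,10),tab(F,th,-.5,H,23),tab(F,th,.5,H,16))
```

```text
[578.2, -18, 217.3] [ 79.  -26.3  39.5] vertical dir [-0.4   0.58  0.71]
[587.9, -19.4, 219.6] [ 74.8 -18.8  34.2] vertical dir [-0.4   0.58  0.71]
[592.1, -26.5, 223.8] [76.9 -9.8 33.9] vertical dir [-0.4   0.58  0.71]
[601.7, -31.1, 231.3] [73.3  2.6 32.3] vertical dir [-0.4   0.58  0.71]
tab 63.674068675917084 -9.1 [615.32529681 -17.3159275  212.57843915] [606.14890336 -16.7738912  221.77082731] [621.09061235 -27.97315055 227.44741588]
```

```bash
cat > flip2.py <<'E'
from flip import *
def pose(th,u,w,sg,psi,dep=9,cx=10,cy=6,z=21):
    d=sg*(hpt(F,th,[0,1,0])-hpt(F,th,[0,0,0]));d[2]=0;d/=np.linalg.norm(d)
    tx=np.array([np.cos(psi),np.sin(psi),0]);ty=np.array([np.sin(psi),-np.cos(psi),0])
    sup=min(cx/max(abs(tx@d),1e-6),cy/max(abs(ty@d),1e-6))   # centre-to-face along d
    t=hpt(F,th,[u,w,z+H])-d*sup-[0,0,dep]
    return t,gap(CL,t,psi,10,6,0,30),gap(CL,t+[0,0,30],psi,10,12.5,0,48),gap(CL,t,psi,37.5,90,78,200),gap(blk(th),t,psi,10,6,0,78),sup
E
python3 - <<'E'
from flip2 import *
for th in(.97,1.02):
  for psi in np.arange(-1.2,1.6,.3):
    print(th,round(psi,1),*[np.round(pose(th,67,w,1,psi)[1:],1) for w in(-12,-6,3)])
E
```

```text
0.97 -1.2 [ -3.8  -6.1 -30.8   4.7  10.7] [ -1.6  -3.6 -30.    4.9  10.7] [  2.9   0.2 -24.8   4.8  10.7]
0.97 -0.9 [ -2.3  -5.3 -27.1   2.9  10. ] [ -1.   -4.  -27.9   3.1  10. ] [  3.5  -0.5 -24.8   2.9  10. ]
0.97 -0.6 [ -0.9  -5.  -22.    3.7  10.3] [  0.2  -3.9 -22.5   3.3  10.3] [  4.5  -0.7 -22.6   3.5  10.3]
0.97 -0.3 [ -0.7  -6.1 -14.4   3.8  11.6] [  1.8  -3.6 -14.    3.9  11.6] [  5.7   0.3 -14.2   3.8  11.6]
0.97 0.0 [ 1.3 -4.9 -6.8  2.6  8.1] [ 4.6 -1.7 -6.7  2.9  8.1] [ 9.7  3.2 -6.6  2.7  8.1]
0.97 0.3 [-0.1 -4.8 -7.   2.1  6.6] [ 3.1 -2.2 -6.7  1.7  6.6] [ 8.2  2.2 -5.7  2.3  6.6]
0.97 0.6 [-1.1 -4.2 -8.1  1.9  6.1] [ 1.8 -2.1 -6.7  1.9  6.1] [ 6.9  1.8 -5.7  1.9  6.1]
0.97 0.9 [ -1.6  -2.4 -10.9   2.    6.1] [ 1.1 -1.1 -9.   1.3  6.1] [ 6.1  2.4 -6.6  1.7  6.1]
0.97 1.2 [ -2.   -1.5 -16.9   3.3   6.7] [  0.9   0.7 -14.7   3.6   6.7] [  6.    4.4 -10.8   3.4   6.7]
0.97 1.5 [ -2.3  -2.2 -29.2   5.6   8.3] [  1.1   1.1 -25.8   5.6   8.3] [  6.1   6.1 -20.8   5.7   8.3]
1.02 -1.2 [ -2.1  -4.2 -30.9   5.   11. ] [  0.2  -1.8 -28.1   5.1  11. ] [  4.9   2.2 -22.7   5.   1
[... 187 characters left out ...]
 6.7   1.2 -21.6   3.7  10.2]
1.02 -0.3 [  1.9  -3.5 -14.1   3.9  11.2] [  4.1  -1.3 -14.3   4.2  11.2] [  8.1   2.2 -14.2   3.9  11.2]
1.02 0.0 [ 3.6 -2.7 -6.3  3.   8.6] [ 6.7  0.3 -6.9  3.2  8.6] [11.5  5.  -5.8  3.1  8.6]
1.02 0.3 [ 2.2 -2.9 -6.3  2.2  6.8] [ 5.3 -0.6 -5.8  1.9  6.8] [10.1  4.  -5.2  2.4  6.8]
1.02 0.6 [ 0.9 -2.8 -7.   2.   6.1] [ 4.1 -0.5 -6.3  2.1  6.1] [ 8.8  3.7 -4.3  2.   6.1]
1.02 0.9 [ 0.3 -1.2 -9.7  1.8  6. ] [ 3.4 -0.2 -8.   1.4  6. ] [ 8.1  4.3 -5.7  1.6  6. ]
1.02 1.2 [  0.3   0.6 -14.8   3.5   6.5] [  3.3   2.7 -12.9   4.    6.5] [ 8.   6.  -9.4  3.6  6.5]
1.02 1.5 [  0.6   0.6 -26.3   5.6   7.9] [  3.7   3.8 -23.2   5.5   7.9] [  8.4   8.4 -18.5   5.6   7.9]
```

```bash
cat > flip3.py <<'E'
from flip import *
def solve3(th,lv,sg,psi,side,dep,lat,dyaw,opn=47.5,over=0):
    T=tabpts(th,lv);top=T[:,2].max();tip=top-dep;S=T[T[:,2]>=tip]
    d=sg*(hpt(F,th,[0,1,0])-hpt(F,th,[0,0,0]));d[2]=0;d/=np.linalg.norm(d)
    d=R.from_euler('z',dyaw).apply(d);n=np.array([-d[1],d[0],0])
    hx,hy=(8,4) if side else (8,6)
    tx=np.array([np.cos(psi),np.sin(psi),0]);ty=np.array([np.sin(psi),-np.cos(psi),0])
    c=T.mean(0)+lat*n;c[2]=tip
    # advance from far until contact
    k=None
    for s in np.arange(-40,20,.5):
        q=S-(c+s*d);x=q@tx;y=q@ty
        if ((abs(x)<hx)&(abs(y)<hy)).sum()>=3:k=s;break
    if k is None:return None
    fc=c+(k+over)*d;tcp=fc-ty*side*(opn+4)
    if side:
        g=[gap(CL,tcp+ty*m*(opn+6),psi,10,6,0,78) for m in(1,-1)]
    else:g=[gap(CL,tcp,psi,10,7,0,30),gap(CL,tcp+[0,0,30],psi,10,12.5,0,48)]
    return tcp,min(g),gap(CL,tcp,psi,37.5,90,78,200),gap(blk(th),fc,psi,hx,hy,0,78)
def best3(th,sg,lvs,psis,lats,dyaws=(-.5,0,.5),deps=(8,10,12),opns=(47.5,25)):
    out=[]
    for psi,side,dep,lat,dy in product(psis,(0,1,-1),deps,lats,dyaws):
      for op in(opns if side else (0,)):
        r=[solve3(th,lv,sg,psi,side,dep,lat,dy,op) for lv in lvs]
        if any(x is None for x in r):continue
        out.append((min(min(x[1]+2*0,x[2],x[3]+2) for x in r)+.5*dep*0,round(psi,2),side,op,dep,lat,dy,[x[0].round(1).tolist() for x in r],[np.round(x[1:],1).tolist() for x in r]))
    out.sort(key=lambda x:-x[0]);return out
E
cat > run.py <<'E'
from flip3 import *
for th in(.97,1.03):
  for dep in(8,10,12):
    b=best3(th,1,(-.5,0,.35),np.arange(-1.8,1.9,.3),(-9,-6,-3,0,3),deps=(dep,))
    for q in b[:3]:print(th,q[0].round(1),*q[1:])
E
time python3 run.py
```

```text
0.97 1.5 0.3 0 0 8 -9 0.5 [[595.5, -21.4, 217.9], [600.4, -29.0, 221.9], [604.5, -32.0, 225.3]] [[2.7, 1.5, 11.8], [9.7, 1.8, 11.4], [12.4, 2.3, 10.6]]
0.97 1.5 0.3 1 47.5 8 -9 0.5 [[580.3, 27.8, 217.9], [585.2, 20.2, 221.9], [589.3, 17.2, 225.3]] [[10.3, 1.5, 12.3], [17.7, 1.8, 11.6], [16.5, 2.3, 10.8]]
0.97 1.5 0.3 1 25 8 -9 0.5 [[587.0, 6.3, 217.9], [591.9, -1.3, 221.9], [596.0, -4.3, 225.3]] [[10.3, 1.5, 12.3], [5.0, 1.8, 11.6], [1.6, 2.3, 10.8]]
0.97 -0.2 0.6 0 0 10 -9 0.5 [[595.1, -21.2, 215.9], [598.5, -28.4, 219.9], [603.1, -31.5, 223.3]] [[5.3, -0.2, 10.6], [8.8, 3.0, 10.7], [11.3, 3.6, 9.9]]
0.97 -0.3 0.3 1 47.5 10 -9 0.5 [[580.3, 27.8, 215.9], [584.7, 20.4, 219.9], [589.3, 17.2, 223.3]] [[10.3, -0.3, 11.1], [17.5, 1.4, 10.8], [16.5, 0.6, 9.7]]
0.97 -0.3 0.3 -1 25 10 -9 0.5 [[604.1, -49.1, 215.9], [608.5, -56.5, 219.9], [613.1, -59.7, 223.3]] [[6.6, -0.3, 11.1], [13.8, 1.4, 10.8], [16.6, 0.6, 9.7]]
0.97 -0.4 0.3 0 0 12 -9 0.5 [[595.5, -21.4, 213.9], [600.0, -28.8, 217.9], [604.5, -32.0, 221.3]] [[2.4, -0.4, 9.6], [9.6, -0.3, 9.6], [12.4, 0.2, 8.6]]
0.97 -0.4 0.3 1 47.5 12 -
[... 1005 characters left out ...]
1, 10.5], [15.4, 3.5, 10.1], [17.8, 4.0, 9.5]]
1.03 1.1 0.6 1 25 10 -9 0.5 [[581.9, -1.2, 218.0], [586.1, -8.1, 222.1], [590.4, -10.8, 225.6]] [[11.9, 1.1, 10.5], [18.2, 3.5, 10.1], [13.9, 4.0, 9.5]]
1.03 -0.3 0.6 0 0 12 -9 0.5 [[597.8, -25.0, 216.0], [602.0, -31.9, 220.1], [606.3, -34.6, 223.6]] [[5.7, -0.3, 8.6], [11.8, 2.4, 8.7], [14.1, 3.3, 8.0]]
1.03 -0.4 0.3 0 0 12 -9 0.5 [[597.8, -25.0, 216.0], [602.5, -32.1, 220.1], [607.2, -34.8, 223.6]] [[5.9, -0.4, 9.5], [12.6, 0.2, 9.5], [15.1, 0.5, 8.3]]
1.03 -0.4 0.3 0 0 12 -6 0.5 [[596.6, -21.6, 216.0], [601.8, -28.8, 220.1], [606.1, -31.4, 223.6]] [[2.5, -0.4, 9.7], [9.4, -0.1, 9.2], [11.8, 0.6, 8.4]]
real	1m59.972s
user	2m0.245s
sys	0m0.144s
```

Run:
```python
from flip3 import *
g,y=grip(.975)
s=rows([(g+[0,0,60],y,-.4,3),(g,y,-.4,2),(g,y,.3,2),(*grip(1.10),.3,3)])
```

```text
[[[-0.1,-0.2,0.31],-0.13,-0.4],[[-0.1,-0.19,0.31],-0.12,-0.4],[[-0.09,-0.2,0.31],-0.13,-0.4],[[-0.0,-0.0,0.5],-0.0,-0.4],[[-0.0,-0.0,0.5],-0.0,-0.4],[[-0.0,-0.0,-0.0],-0.0,0.3],[[-0.0,-0.0,-0.0],-0.0,0.3],[[-0.02,0.09,-0.08],-0.39,0.3],[[-0.03,0.09,-0.07],-0.39,0.3],[[-0.03,0.09,-0.08],-0.38,0.3]]
```

```bash
python3 -m inch '[[[-0.1,-0.2,0.31],-0.13,-0.4],[[-0.1,-0.19,0.31],-0.12,-0.4],[[-0.09,-0.2,0.31],-0.13,-0.4],[[0,0,0.5],0,-0.4],[[0,0,0.5],0,-0.4],[[0,0,0],0,0.3],[[0,0,0],0,0.3],[[-0.02,0.09,-0.08],-0.39,0.3],[[-0.03,0.09,-0.07],-0.39,0.3],[[-0.03,0.09,-0.08],-0.38,0.3]]'
python3 - <<'E'
from flip3 import *
p=eyes.read_camera("top")
print([(np.round(q["centre"],1).tolist(),round(q["score"],2)) for k in("handle_grip","lever_tab") for q in eyes.spot_point(k,p)[:1]],proj(p,hpt(F,1.05,[150,0,H])))
q,y=cur();print(q,y,grip(1.10))
s=rows([(q,y,-.5,1),(q+[0,0,95],y,-.5,3),([585,-45,255],.8,1,4),([585,-25,250],.6,1,2)])
pre=np.array([590,-24,217.5])
s=rows([([585,-25,250],.6,1,4),(pre,.6,1,4),(pre,.6,1,2)],s)
E
```

```text
t: 15.9
eef_pos: [584.7, -120.9, 167.5]
tcp_rot: [-3.123, -0.001, 1.168]
ft_force: [-31.1, 22.7, -20.6]
opening: 0.358
grip_force: 18.7
[([213.8, 389.9], 0.76), ([201.1, 357.2], 0.52)] [np.float64(212.8525715903102), np.float64(390.88509364345134)]
[ 584.35522594 -121.08938775  167.65124516] 1.167854026854712 (array([ 590.66105304, -124.63513619,  169.34313586]), np.float64(1.1663338808668027))
[[[0.0,0.0,-0.0],-0.0,-0.5],[[0.0,0.0,-0.53],-0.0,-0.5],[[0.0,0.0,-0.53],-0.0,-0.5],[[0.0,0.0,-0.52],-0.0,-0.5],[[0.29,-0.12,0.03],1.0,1],[[0.28,-0.15,0.03],1.0,1],[[0.27,-0.17,0.03],1.0,1],[[0.25,-0.19,0.03],1.0,1],[[0.12,-0.12,0.04],1.0,1],[[0.11,-0.12,0.05],1.0,1]]
[[[0.0,-0.0,-0.0],0.13,1],[[0.0,-0.0,-0.0],0.12,1],[[0.0,-0.0,-0.0],0.13,1],[[0.0,-0.0,-0.0],0.13,1],[[0.02,0.01,0.13],-0.0,1],[[0.02,0.01,0.14],-0.0,1],[[0.02,0.0,0.13],-0.0,1],[[0.02,0.01,0.14],-0.0,1],[[0.0,0.0,-0.0],-0.0,1],[[0.0,0.0,-0.0],-0.0,1]]
```

```bash
python3 -m inch '[[[0,0,0],0,-0.5],[[0,0,-0.53],0,-0.5],[[0,0,-0.53],0,-0.5],[[0,0,-0.52],0,-0.5],[[0.25,-0.2,0.03],1.0,1],[[0.24,-0.24,0.03],1.0,1],[[0.23,-0.24,0.03],1.0,1],[[0.22,-0.24,0.03],1.0,1],[[0.12,-0.12,0.04],1.0,1],[[0.11,-0.12,0.05],1.0,1]]'
python3 - <<'E'
from flip3 import *
print(cur())
pre=np.array([590,-24,217.5])
s=rows([([583,-25,250],.6,1,4),(pre,.6,1,4),(pre,.6,1,2)])
E
```

```text
t: 17.3
eef_pos: [572.1, -27.6, 253.6]
tcp_rot: [3.14, -0.002, 0.642]
ft_force: [-0.0, -0.2, 0.7]
opening: 0.178
grip_force: 0.0
(array([572.07351145, -27.61461115, 253.64951368]), np.float64(0.6416700862993335))
[[[0.04,0.02,0.02],0.12,1],[[0.05,0.02,0.01],0.12,1],[[0.04,0.01,0.02],0.12,1],[[0.04,0.02,0.01],0.12,1],[[0.03,0.01,0.14],-0.0,1],[[0.02,0.02,0.13],-0.0,1],[[0.03,0.01,0.14],-0.0,1],[[0.03,0.01,0.13],-0.0,1],[[-0.0,0.0,0.0],-0.0,1],[[-0.0,0.0,0.0],-0.0,1]]
```

```bash
python3 -m inch '[[[0.04,0.02,0.02],0.12,1],[[0.05,0.02,0.01],0.12,1],[[0.04,0.01,0.02],0.12,1],[[0.04,0.02,0.01],0.12,1],[[0.03,0.01,0.14],0,1],[[0.02,0.02,0.13],0,1],[[0.03,0.01,0.14],0,1],[[0.03,0.01,0.13],0,1],[[0,0,0],0,1],[[0,0,0],0,1]]'
python3 - <<'E'
from flip3 import *
print(cur())
A=[597.8,-25,218],[602,-31.9,222.1],[606.3,-34.6,225.6],[610,-38,228]
s=rows([(A[0],.6,1,2),(A[1],.6,1,2),(A[2],.6,1,2),(A[3],.6,1,2),(A[3],.6,1,2)])
E
```

```text
t: 18.55
eef_pos: [589.9, -24.4, 216.0]
tcp_rot: [3.141, -0.0, 0.603]
ft_force: [-1.2, -0.1, -0.5]
opening: 0.007
grip_force: 0.0
(array([589.90757939, -24.35146077, 215.97493826]), np.float64(0.6028638532768802))
[[[0.05,0.04,-0.02],0.02,1],[[0.05,0.04,-0.01],0.01,1],[[-0.0,0.07,-0.04],0.0,1],[[-0.0,0.07,-0.03],0.0,1],[[0.01,0.04,-0.03],0.0,1],[[0.02,0.04,-0.03],0.0,1],[[0.01,0.04,-0.02],0.0,1],[[0.01,0.04,-0.02],0.0,1],[[-0.0,-0.0,-0.0],0.0,1],[[-0.0,-0.0,-0.0],0.0,1]]
```

```bash
python3 -m inch '[[[0.05,0.04,-0.02],0,1],[[0.05,0.04,-0.01],0,1],[[0,0.07,-0.04],0,1],[[0,0.07,-0.03],0,1],[[0.01,0.04,-0.03],0,1],[[0.02,0.04,-0.03],0,1],[[0.01,0.04,-0.02],0,1],[[0.01,0.04,-0.02],0,1],[[0,0,0],0,1],[[0,0,0],0,1]]'
```

```text
t: 19.8
eef_pos: [604.6, -33.9, 224.9]
tcp_rot: [-3.126, 0.009, 0.604]
ft_force: [-23.7, 21.7, -6.0]
opening: 0.005
grip_force: 17.5
```

```bash
python3 -m inch '[[[-0.11,-0.15,0],0,1],[[-0.1,-0.15,0],0,1],[[-0.04,0,-0.39],0,1],[[-0.05,0,-0.39],0,1],[[-0.04,0,-0.39],0,1],[[-0.1,0.3,0.1],-1,-0.5],[[-0.15,0.3,0.1],-1,-0.5],[[-0.2,0.3,0.1],-1,-0.5],[[-0.2,0.3,0.1],-1,-0.5],[[-0.2,0.3,0.1],-1,-0.5]]'
python3 look.py l4
```

```text
t: 21.05
eef_pos: [611.0, -136.0, 268.5]
tcp_rot: [3.14, -0.0, 1.041]
ft_force: [0.7, 0.7, 0.4]
opening: 0.471
grip_force: 0.0
(array([ 610.95499291, -135.99277961,  268.54189114]), np.float64(1.041420814115953))
handle_grip [([215.9, 387.1], 0.82)]
lever_tab [([201.2, 358.3], 0.41)]
red 43 [197.48837209 356.65116279]
-1.0 [210.1 265.3] [[194.2, 298.3], [199.5, 301.3], [200.7, 303.3]]
-0.8 [219.3 274.6] [[198.9, 301.6], [203.5, 305.7], [204.4, 307.9]]
-0.6 [226.8 285.7] [[202.9, 305.8], [206.8, 311.0], [207.3, 313.3]]
-0.4 [232.4 298.1] [[206.2, 310.9], [209.2, 316.9], [209.4, 319.2]]
-0.2 [236.1 311.4] [[208.6, 316.7], [210.6, 323.2], [210.4, 325.5]]
-0.0 [237.7 325.2] [[210.1, 322.9], [211.1, 329.7], [210.5, 332.0]]
0.2 [237.2 339.2] [[210.6, 329.3], [210.5, 336.3], [209.5, 338.3]]
0.4 [234.7 353. ] [[210.1, 335.7], [208.8, 342.5], [207.6, 344.4]]
0.6 [230.1 366. ] [[208.5, 341.9], [206.3, 348.4], [204.8, 349.9]]
0.8 [223.6 378. ] [[206.1, 347.6], [202.8, 353.5], [201.1, 354.7]]
1.0 [215.2 388.5] [[202.7, 352.8], [198.6, 357.8], [196.7, 358.5]]
```

View pics/l4.png

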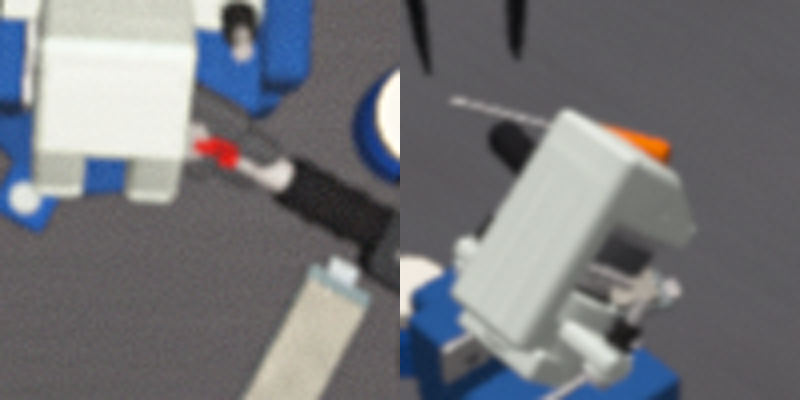

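The lever now leans the other way, from (197,142) to (237,155) in the left crop, so it is at spread. The jar is still standing. Next come the driving strokes.

```bash
cat >> plan.py <<'E'
def sw(a,b,n,cl=.1,k=.75):
    out=[]
    for t in np.linspace(a,b,n+1)[1:]:
        g,y=grip(t);out.append((g,-.059+k*(y+.059),cl,1))
    return out
E
python3 - <<'E'
from plan import *
g,y=grip(1.0);y=-.059+.75*(y+.059)
s=rows([(g+[0,0,45],y,-.3,3),(g,y,-.3,2)]+sw(1.0,-.92,18)+sw(-.92,1.0,20)+sw(1.0,.4,7))
E
```

```text
[[[0.01,-0.2,0.36],0.91,-0.3],[[-0.01,-0.2,0.36],0.9,-0.3],[[-0.02,-0.2,0.36],0.91,-0.3],[[0.0,0.0,0.37],-0.0,-0.3],[[0.0,0.0,0.38],-0.0,-0.3],[[0.02,-0.25,0.18],0.78,0.1],[[0.03,-0.27,0.16],0.83,0.1],[[0.04,-0.27,0.15],0.9,0.1],[[0.05,-0.28,0.13],0.97,0.1],[[0.05,-0.28,0.11],1.0,0.1]]
[[[0.05,-0.3,0.08],1.0,0.1],[[0.05,-0.3,0.07],1.0,0.1],[[0.05,-0.3,0.04],1.0,0.1],[[0.04,-0.31,0.02],1.0,0.1],[[0.04,-0.31,0.0],1.0,0.1],[[0.03,-0.3,-0.02],1.0,0.1],[[0.04,-0.31,-0.05],1.0,0.1],[[0.03,-0.3,-0.08],1.0,0.1],[[0.02,-0.3,-0.09],1.0,0.1],[[0.03,-0.28,-0.11],1.0,0.1]]
[[[0.02,-0.28,-0.14],1.0,0.1],[[0.03,-0.27,-0.15],1.0,0.1],[[0.03,-0.26,-0.17],1.0,0.1],[[-0.01,0.23,0.16],0.87,0.1],[[0.03,0.24,0.13],-0.78,0.1],[[0.04,0.25,0.13],-0.83,0.1],[[0.05,0.25,0.11],-0.9,0.1],[[0.04,0.26,0.09],-0.96,0.1],[[0.04,0.27,0.08],-1.0,0.1],[[0.04,0.27,0.05],-1.0,0.1]]
[[[0.03,0.28,0.04],-1.0,0.1],[[0.03,0.27,0.02],-1.0,0.1],[[0.03,0.28,0.0],-1.0,0.1],[[0.01,0.28,-0.01],-1.0,0.1],[[0.02,0.28,-0.04],-1.0,0.1],[[0.0,0.27,-0.05],-1.0,0.1],[[0.01,0.27,-0.08],-1.0,0.1],[[-0.0,0.27,-0.09],-1.0,0.1],[[-0.0,0.26,-0.1],-1.0,0.1],[[-0.01,0.25,-0.12],-1.0,0.1]]
[[[-0.0,0.24,-0.14],-1.0,0.1],[[-0.0,0.24,-0.15],-1.0,0.1],[[-0.0,0.23,-0.16],-0.88,0.1],[[0.01,-0.2,0.14],0.62,0.1],[[0.02,-0.21,0.14],0.66,0.1],[[0.03,-0.22,0.12],0.69,0.1],[[0.03,-0.22,0.12],0.74,0.1],[[0.04,-0.22,0.1],0.78,0.1],[[0.04,-0.23,0.09],0.83,0.1],[[0.03,-0.24,0.07],0.88,0.1]]
```

```bash
python3 -m inch '[[[0.01,-0.2,0.36],0.91,-0.3],[[-0.01,-0.2,0.36],0.9,-0.3],[[-0.02,-0.2,0.36],0.91,-0.3],[[0,0,0.37],0,-0.3],[[0,0,0.38],0,-0.3],[[0.02,-0.25,0.18],0.78,0.1],[[0.03,-0.27,0.16],0.83,0.1],[[0.04,-0.27,0.15],0.9,0.1],[[0.05,-0.28,0.13],0.97,0.1],[[0.05,-0.28,0.11],1.0,0.1]]'
python3 -m inch '[[[0.05,-0.3,0.08],1.0,0.1],[[0.05,-0.3,0.07],1.0,0.1],[[0.05,-0.3,0.04],1.0,0.1],[[0.04,-0.31,0.02],1.0,0.1],[[0.04,-0.31,0],1.0,0.1],[[0.03,-0.3,-0.02],1.0,0.1],[[0.04,-0.31,-0.05],1.0,0.1],[[0.03,-0.3,-0.08],1.0,0.1],[[0.02,-0.3,-0.09],1.0,0.1],[[0.03,-0.28,-0.11],1.0,0.1]]'
```

```text
t: 22.5
eef_pos: [541.0, -43.7, 114.9]
tcp_rot: [3.14, -0.002, 0.407]
ft_force: [3.0, -1.8, -2.1]
opening: 0.45
grip_force: 1.7
t: 23.75
eef_pos: [558.4, 133.1, 123.3]
tcp_rot: [3.141, 0.0, -0.466]
ft_force: [-0.8, -3.0, -2.0]
opening: 0.449
grip_force: 1.6
```

Free ratcheting: about 3.5 N, as expected for the handle's own drag. I'll go on into the driving stroke.

```bash
python3 -m inch '[[[0.02,-0.28,-0.14],1.0,0.1],[[0.03,-0.27,-0.15],1.0,0.1],[[0.03,-0.26,-0.17],1.0,0.1],[[-0.01,0.23,0.16],0.87,0.1],[[0.03,0.24,0.13],-0.78,0.1],[[0.04,0.25,0.13],-0.83,0.1],[[0.05,0.25,0.11],-0.9,0.1],[[0.04,0.26,0.09],-0.96,0.1],[[0.04,0.27,0.08],-1.0,0.1],[[0.04,0.27,0.05],-1.0,0.1]]'
python3 -m inch '[[[0.03,0.28,0.04],-1.0,0.1],[[0.03,0.27,0.02],-1.0,0.1],[[0.03,0.28,0],-1.0,0.1],[[0.01,0.28,-0.01],-1.0,0.1],[[0.02,0.28,-0.04],-1.0,0.1],[[0,0.27,-0.05],-1.0,0.1],[[0.01,0.27,-0.08],-1.0,0.1],[[0,0.27,-0.09],-1.0,0.1],[[0,0.26,-0.1],-1.0,0.1],[[-0.01,0.25,-0.12],-1.0,0.1]]'
python3 - <<'E'
from plan import *
p,y=cur();print(p,y)
v=F[0].T@(p+[0,0,10.8]-F[1]);print("tool theta",np.arctan2(-v[1],-v[0]))
E
```

```text
t: 25.0
eef_pos: [538.6, 78.5, 105.9]
tcp_rot: [-3.14, -0.002, -0.321]
ft_force: [2.6, 4.7, -2.8]
opening: 0.449
grip_force: 2.7
t: 26.25
eef_pos: [554.5, -79.8, 131.4]
tcp_rot: [-3.14, 0.001, 0.552]
ft_force: [-2.2, 6.3, -3.7]
opening: 0.447
grip_force: 2.9
[554.45158623 -79.8183308  131.39085534] 0.5523679765984835
tool theta 0.7034525310840101
```

```bash
python3 -m inch '[[[0,0.24,-0.14],-1.0,0.1],[[0,0.24,-0.15],-1.0,0.1],[[0,0.23,-0.16],-0.88,0.1],[[0.01,-0.2,0.14],0.62,0.1],[[0.02,-0.21,0.14],0.66,0.1],[[0.03,-0.22,0.12],0.69,0.1],[[0.03,-0.22,0.12],0.74,0.1],[[0.04,-0.22,0.1],0.78,0.1],[[0.04,-0.23,0.09],0.83,0.1],[[0.03,-0.24,0.07],0.88,0.1]]'
cat > run2.py <<'E'
from flip3 import *
for th in(.5,.7,.9):
    b=best3(th,-1,(.5,0,-.35),np.arange(-1.2,1.6,.4),(-8,-4,0,4,8),deps=(10,),dyaws=(-.6,-.3,0,.3,.6),opns=(47.5,))
    for q in b[:4]:print(th,q[0].round(1),*q[1:])
E
python3 run2.py
python3 - <<'E'
from plan import *
s=rows(sw(.4,-.26,7)+sw(-.26,.5,8)+sw(.5,1.0,10))
E
```

```text
t: 27.5
eef_pos: [538.0, -32.9, 112.0]
tcp_rot: [3.14, -0.002, 0.345]
ft_force: [2.0, -1.4, -1.9]
opening: 0.451
grip_force: 1.4
0.5 -4.3 0.0 0 0 10 8 -0.6 [[594.2, -18.0, 209.8], [590.1, -10.9, 205.7], [589.3, -3.6, 203.9]] [[1.3, -4.2, 8.3], [-0.3, -4.3, 8.8], [-2.1, -4.0, 8.3]]
0.5 -4.5 0.0 1 47.5 10 8 -0.6 [[594.8, 35.4, 209.8], [590.7, 42.5, 205.7], [590.0, 50.3, 203.9]] [[7.8, -4.5, 7.8], [1.0, -4.3, 8.4], [-2.8, -4.2, 7.7]]
0.5 -4.5 0.0 -1 47.5 10 8 -0.6 [[594.8, -67.6, 209.8], [590.7, -60.5, 205.7], [590.0, -52.7, 203.9]] [[3.8, -4.5, 7.8], [-2.9, -4.3, 8.4], [-2.5, -4.2, 7.7]]
0.5 -5.9 0.4 0 0 10 8 -0.6 [[594.1, -18.5, 209.8], [590.0, -11.4, 205.7], [588.8, -5.0, 203.9]] [[1.2, -2.3, 7.4], [-0.4, -4.3, 8.0], [-1.8, -5.9, 7.5]]
0.7 -3.6 0.4 0 0 10 8 -0.6 [[601.6, -30.1, 215.5], [596.6, -23.8, 210.9], [594.6, -17.5, 208.5]] [[10.3, -0.9, 6.3], [4.4, -1.9, 7.4], [0.2, -3.6, 6.6]]
0.7 -3.6 0.4 1 47.5 10 8 -0.6 [[581.8, 19.3, 215.5], [576.7, 25.1, 210.9], [574.8, 31.9, 208.5]] [[15.9, -1.2, 5.9], [10.5, -2.6, 7.0], [3.8, -3.6, 6.6]]
0.7 -3.6 0.4 -1 47.5 10 8 -0.6 [[621.9, -75.6, 
[... 923 characters left out ...]
7,0.05],1.0,0.1],[[0.03,-0.27,0.04],1.0,0.1],[[0.03,-0.28,0.01],1.0,0.1],[[0.02,-0.27,-0.0],1.0,0.1],[[0.01,-0.27,-0.03],1.0,0.1],[[0.01,-0.28,-0.04],1.0,0.1],[[0.02,0.28,0.04],-0.39,0.1],[[0.02,0.27,0.03],-1.0,0.1],[[0.02,0.28,-0.0],-1.0,0.1]]
[[[0.01,0.28,-0.01],-1.0,0.1],[[0.01,0.27,-0.04],-1.0,0.1],[[0.01,0.27,-0.05],-1.0,0.1],[[-0.01,0.27,-0.07],-1.0,0.1],[[-0.0,0.26,-0.08],-1.0,0.1],[[-0.01,0.14,-0.05],-1.0,0.1],[[-0.01,0.14,-0.06],-0.59,0.1],[[-0.01,0.13,-0.06],-0.46,0.1],[[-0.02,0.13,-0.06],-0.43,0.1],[[-0.01,0.13,-0.07],-0.42,0.1]]
[[[-0.01,0.12,-0.08],-0.41,0.1],[[-0.01,0.13,-0.07],-0.4,0.1],[[-0.01,0.12,-0.08],-0.38,0.1],[[-0.0,0.12,-0.08],-0.37,0.1],[[-0.0,0.12,-0.09],-0.36,0.1]]
```

Run:
```python
from plan import *
s=rows(sw(.4,-.30,7)+sw(-.30,.61,12)+sw(.61,.63,1))
s=rows(sw(.63,.70,5)+sw(.7,.7,5))
```

```text
[[[0.04,-0.27,0.08],1.0,0.1],[[0.04,-0.28,0.05],1.0,0.1],[[0.04,-0.29,0.03],1.0,0.1],[[0.03,-0.29,0.01],1.0,0.1],[[0.02,-0.29,-0.01],1.0,0.1],[[0.02,-0.29,-0.03],1.0,0.1],[[0.02,-0.29,-0.05],1.0,0.1],[[0.0,0.22,0.04],0.31,0.1],[[0.03,0.22,0.03],-0.89,0.1],[[0.01,0.22,0.02],-0.91,0.1]]
[[[0.02,0.22,0.0],-0.93,0.1],[[0.0,0.22,-0.01],-0.91,0.1],[[0.0,0.22,-0.01],-0.91,0.1],[[-0.0,0.22,-0.03],-0.89,0.1],[[-0.01,0.22,-0.05],-0.86,0.1],[[-0.02,0.21,-0.05],-0.83,0.1],[[-0.02,0.21,-0.06],-0.79,0.1],[[-0.01,0.21,-0.08],-0.75,0.1],[[-0.02,0.2,-0.08],-0.71,0.1],[[-0.01,0.05,-0.03],-0.19,0.1]]
[[[-0.01,0.67,-0.24],-1.0,0.1],[[-0.0,0.04,-0.02],-1.0,0.1],[[-0.01,0.04,-0.02],-0.63,0.1],[[-0.0,0.03,-0.02],-0.12,0.1],[[-0.0,0.04,-0.01],-0.12,0.1],[[-0.0,0.0,-0.0],-0.0,0.1],[[-0.0,0.0,-0.0],-0.0,0.1],[[-0.0,0.0,-0.0],-0.0,0.1],[[-0.0,0.0,-0.0],-0.0,0.1],[[-0.0,0.0,-0.0],-0.0,0.1]]
```

```bash
python3 -m inch '[[[0.04,-0.27,0.08],1.0,0.1],[[0.04,-0.28,0.05],1.0,0.1],[[0.04,-0.29,0.03],1.0,0.1],[[0.03,-0.29,0.01],1.0,0.1],[[0.02,-0.29,-0.01],1.0,0.1],[[0.02,-0.29,-0.03],1.0,0.1],[[0.02,-0.29,-0.05],1.0,0.1],[[0,0.22,0.04],0.31,0.1],[[0.03,0.22,0.03],-0.89,0.1],[[0.01,0.22,0.02],-0.91,0.1]]'
python3 -m inch '[[[0.02,0.22,0],-0.93,0.1],[[0,0.22,-0.01],-0.91,0.1],[[0,0.22,-0.01],-0.91,0.1],[[0,0.22,-0.03],-0.89,0.1],[[-0.01,0.22,-0.05],-0.86,0.1],[[-0.02,0.21,-0.05],-0.83,0.1],[[-0.02,0.21,-0.06],-0.79,0.1],[[-0.01,0.21,-0.08],-0.75,0.1],[[-0.02,0.2,-0.08],-0.71,0.1],[[-0.01,0.05,-0.03],-0.19,0.1]]'
python3 - <<'E'
from plan import *
s=rows(sw(.63,.71,9)+sw(.71,.71,1))
E
```

```text
t: 28.75
eef_pos: [532.2, 46.1, 101.4]
tcp_rot: [-3.141, -0.001, -0.13]
ft_force: [2.3, 3.9, -2.5]
opening: 0.453
grip_force: 2.2
t: 30.0
eef_pos: [548.3, -70.1, 125.0]
tcp_rot: [-3.14, 0.001, 0.545]
ft_force: [-2.1, 5.0, -3.8]
opening: 0.453
grip_force: 2.7
[[[0.03,0.03,-0.02],-0.04,0.1],[[-0.0,0.02,-0.01],-0.08,0.1],[[-0.01,0.02,-0.01],-0.08,0.1],[[0.0,0.03,-0.01],-0.08,0.1],[[-0.0,0.02,-0.01],-0.08,0.1],[[-0.01,0.02,-0.02],-0.07,0.1],[[0.0,0.02,-0.01],-0.08,0.1],[[-0.0,0.03,-0.01],-0.08,0.1],[[-0.0,0.02,-0.01],-0.07,0.1],[[-0.0,0.0,-0.0],-0.0,0.1]]
```

```bash
python3 -m inch '[[[0,0.03,-0.01],-0.08,0.1],[[0,0.02,-0.01],-0.08,0.1],[[-0.01,0.03,-0.01],-0.08,0.1],[[0,0.03,-0.01],-0.08,0.1],[[0,0.02,-0.01],-0.08,0.1],[[-0.01,0.03,-0.02],-0.07,0.1],[[0,0.03,-0.01],-0.08,0.1],[[0,0.03,-0.01],-0.08,0.1],[[0,0.02,-0.01],-0.07,0.1],[[0,0,0],0,0.1]]'
```

```text
t: 31.25
eef_pos: [554.4, -82.1, 130.7]
tcp_rot: [-3.139, 0.002, 0.606]
ft_force: [-6.9, 4.0, -1.4]
opening: 0.452
grip_force: 3.4
```

```bash
python3 -m inch '[[[0,0.03,-0.01],-0.08,0.1],[[0,0.02,-0.02],-0.08,0.1],[[-0.01,0.03,-0.01],-0.08,0.1],[[0,0.03,-0.02],-0.08,0.1],[[0,0.02,-0.01],-0.08,0.1],[[-0.01,0.03,-0.02],-0.07,0.1],[[0,0.03,-0.02],-0.08,0.1],[[0,0.03,-0.01],-0.08,0.1],[[0,0.02,-0.02],-0.07,0.1],[[0,0,0],0,0.1]]'
```

```text
t: 32.5
eef_pos: [562.2, -94.5, 139.0]
tcp_rot: [-3.139, 0.002, 0.667]
ft_force: [-4.9, 3.5, -2.7]
opening: 0.448
grip_force: 2.7
```

```bash
python3 -m inch '[[[0,0.03,-0.02],-0.08,0.1],[[0,0.02,-0.02],-0.08,0.1],[[-0.01,0.03,-0.02],-0.08,0.1],[[0,0.03,-0.02],-0.08,0.1],[[0,0.02,-0.02],-0.08,0.1],[[-0.01,0.03,-0.02],-0.07,0.1],[[0,0.03,-0.02],-0.08,0.1],[[0,0.03,-0.02],-0.08,0.1],[[0,0.02,-0.02],-0.07,0.1],[[0,0,0],0,0.1]]'
python3 - <<'E'
from plan import *
p,y=cur();v=F[0].T@(p+[0,0,10.8]-F[1]);print("tool theta",np.arctan2(-v[1],-v[0]))
E
```

```text
t: 33.75
eef_pos: [570.6, -106.4, 149.8]
tcp_rot: [-3.139, 0.001, 0.728]
ft_force: [-4.8, 3.1, -3.6]
opening: 0.448
grip_force: 2.6
tool theta 0.9095585634522818
```

```bash
python3 -m inch '[[[0,0.03,-0.02],-0.08,0.1],[[0,0.03,-0.02],-0.08,0.1],[[-0.01,0.03,-0.02],-0.08,0.1],[[0,0.03,-0.02],-0.08,0.1],[[0,0.03,-0.02],-0.08,0.1],[[-0.01,0.03,-0.02],-0.07,0.1],[[0,0.03,-0.02],-0.08,0.1],[[0,0.02,-0.02],-0.08,0.1],[[0,0.02,-0.02],-0.07,0.1],[[0,0,0],0,0.1]]'
python3 - <<'E'
from plan import *
p,y=cur();v=F[0].T@(p+[0,0,10.8]-F[1]);print("tool theta",np.arctan2(-v[1],-v[0]))
pc=eyes.read_camera("top");print([(np.round(q["centre"],1).tolist(),round(q["score"],2)) for q in eyes.spot_point("handle_grip",pc)[:1]])
E
```

```text
t: 35.0
eef_pos: [581.2, -118.6, 161.3]
tcp_rot: [-3.141, 0.001, 0.789]
ft_force: [-5.9, -0.4, -0.6]
opening: 0.449
grip_force: 2.1
tool theta 1.0222842585312635
[([215.9, 383.3], 0.73)]
```

Run:
```python
from plan import *
s=rows(sw(1.02,.48,4)+sw(.48,.79,6))
s=rows(sw(.79,.875,9)+sw(.875,.875,1),s)
s=rows(sw(.875,.96,9)+sw(.96,.96,1),s)
```

```text
[[[0.05,-0.32,0.24],0.73,0.1],[[0.05,-0.34,0.2],1.0,0.1],[[0.06,-0.34,0.18],1.0,0.1],[[0.07,-0.36,0.14],1.0,0.1],[[-0.02,0.14,-0.05],0.03,0.1],[[-0.01,0.14,-0.06],-0.49,0.1],[[-0.02,0.14,-0.06],-0.48,0.1],[[-0.01,0.13,-0.06],-0.45,0.1],[[-0.01,0.13,-0.07],-0.44,0.1],[[-0.02,0.13,-0.08],-0.43,0.1]]
[[[0.0,0.03,-0.01],-0.07,0.1],[[0.0,0.02,-0.02],-0.08,0.1],[[-0.0,0.02,-0.01],-0.07,0.1],[[-0.0,0.03,-0.01],-0.08,0.1],[[-0.01,0.02,-0.02],-0.07,0.1],[[0.0,0.03,-0.01],-0.08,0.1],[[0.0,0.02,-0.02],-0.07,0.1],[[-0.0,0.02,-0.01],-0.07,0.1],[[-0.0,0.02,-0.02],-0.08,0.1],[[-0.0,0.0,0.0],0.0,0.1]]
[[[-0.01,0.03,-0.01],-0.07,0.1],[[0.0,0.02,-0.02],-0.07,0.1],[[0.0,0.02,-0.01],-0.07,0.1],[[0.0,0.03,-0.02],-0.07,0.1],[[-0.0,0.02,-0.01],-0.07,0.1],[[-0.0,0.02,-0.02],-0.07,0.1],[[-0.0,0.02,-0.01],-0.07,0.1],[[-0.0,0.03,-0.02],-0.07,0.1],[[-0.01,0.02,-0.02],-0.07,0.1],[[0.0,-0.0,0.0],0.0,0.1]]
```

```bash
python3 -m inch '[[[0.05,-0.32,0.24],0.73,0.1],[[0.05,-0.34,0.2],1.0,0.1],[[0.06,-0.34,0.18],1.0,0.1],[[0.07,-0.36,0.14],1.0,0.1],[[-0.02,0.14,-0.05],0.03,0.1],[[-0.01,0.14,-0.06],-0.49,0.1],[[-0.02,0.14,-0.06],-0.48,0.1],[[-0.01,0.13,-0.06],-0.45,0.1],[[-0.01,0.13,-0.07],-0.44,0.1],[[-0.02,0.13,-0.08],-0.43,0.1]]'
```

```text
t: 36.35
eef_pos: [561.7, -91.7, 138.6]
tcp_rot: [-3.141, 0.0, 0.664]
ft_force: [-2.2, 2.3, -2.1]
opening: 0.452
grip_force: 1.5
```

```bash
python3 -m inch '[[[0,0.03,-0.01],-0.07,0.1],[[0,0.03,-0.02],-0.08,0.1],[[0,0.03,-0.01],-0.07,0.1],[[0,0.03,-0.01],-0.08,0.1],[[-0.01,0.02,-0.02],-0.07,0.1],[[0,0.03,-0.01],-0.08,0.1],[[0,0.03,-0.02],-0.07,0.1],[[0,0.02,-0.01],-0.07,0.1],[[0,0.02,-0.02],-0.08,0.1],[[0,0,0],0,0.1]]'
```

```text
t: 37.6
eef_pos: [570.0, -102.7, 146.2]
tcp_rot: [-3.141, 0.001, 0.72]
ft_force: [-5.4, 0.4, -0.9]
opening: 0.449
grip_force: 2.2
```

```bash
python3 -m inch '[[[-0.01,0.03,-0.01],-0.07,0.1],[[0,0.03,-0.02],-0.07,0.1],[[0,0.03,-0.02],-0.07,0.1],[[0,0.03,-0.02],-0.07,0.1],[[0,0.03,-0.01],-0.07,0.1],[[0,0.02,-0.02],-0.07,0.1],[[0,0.03,-0.02],-0.07,0.1],[[0,0.03,-0.02],-0.07,0.1],[[-0.01,0.02,-0.02],-0.07,0.1],[[0,0,0],0,0.1]]'
python3 - <<'E'
from plan import *
p,y=cur();v=F[0].T@(p+[0,0,10.8]-F[1]);print("tool theta",np.arctan2(-v[1],-v[0]),np.hypot(v[0],v[1]))
E
```

```text
t: 38.85
eef_pos: [578.9, -114.0, 155.3]
tcp_rot: [-3.14, 0.001, 0.775]
ft_force: [-5.0, 1.0, -0.7]
opening: 0.449
grip_force: 2.4
tool theta 0.9796205818078859 175.90553319051878
```

```bash
python3 -m inch '[[[-0.01,0.03,-0.02],-0.07,0.1],[[0,0.03,-0.02],-0.07,0.1],[[0,0.03,-0.02],-0.07,0.1],[[0,0.03,-0.02],-0.07,0.1],[[0,0.03,-0.02],-0.07,0.1],[[0,0.02,-0.02],-0.07,0.1],[[0,0.03,-0.02],-0.07,0.1],[[0,0.02,-0.02],-0.07,0.1],[[0,0,0],0,0.1],[[0,0,0],0,0.1]]'
python3 - <<'E'
from plan import *
p,y=cur();v=F[0].T@(p+[0,0,10.8]-F[1]);print("tool theta",np.arctan2(-v[1],-v[0]),np.hypot(v[0],v[1]))
E
```

```text
t: 40.1
eef_pos: [586.1, -122.5, 163.8]
tcp_rot: [-3.134, 0.003, 0.824]
ft_force: [-10.1, 8.9, -6.1]
opening: 0.451
grip_force: 6.9
tool theta 1.058611506853097 176.7907069006009
```

Run:
```python
from plan import *
a=[]
for i in range(3):
    p=eyes.read_camera("top");q=eyes.spot_point("handle_grip",p)[:1]
    if q:a.append(q[0]["centre"])
print(np.round(a,1).tolist())
p1=np.array([584.7,-120.9,167.5]);v=F[0].T@(p1+[0,0,10.8]-F[1]);print("limit tool theta",np.arctan2(-v[1],-v[0]),np.hypot(v[0],v[1]))
r,k=[int(x) for x in proj(p,np.array([600,-60,190]))]
cv2.imwrite("pics/l5.png",cv2.resize(p["pixels"][r-50:r+50,k-50:k+50,::-1],(600,600),interpolation=cv2.INTER_CUBIC))
for th in(.9,.95,1.0,1.05):
    print(th,[np.round(((np.array(proj(p,hpt(F,th,[u,0,H])))-[r-50,k-50])*6)[::-1]).tolist() for u in(104,150)])
```

```text
[[215.3, 388.6], [213.4, 386.8], [215.4, 387.2]]
limit tool theta 1.0623109228851049 174.6847585247877
0.9 [[274.0, 288.0], [369.0, 358.0]]
0.95 [[284.0, 279.0], [384.0, 345.0]]
1.0 [[294.0, 269.0], [399.0, 331.0]]
1.05 [[304.0, 259.0], [413.0, 317.0]]
```

View pics/l5.png

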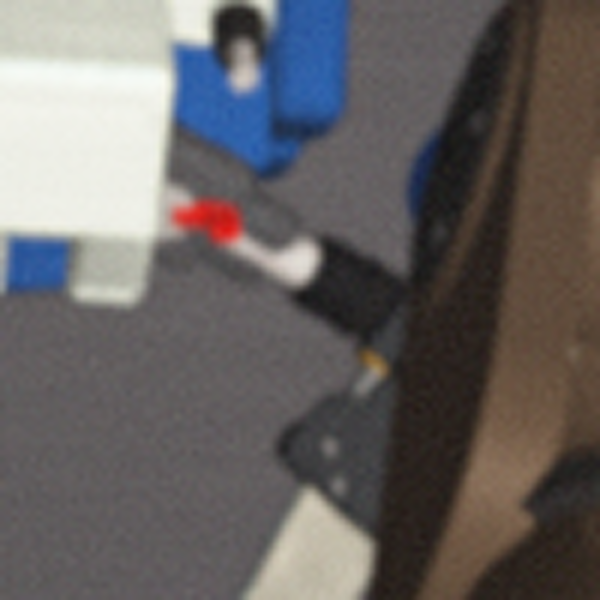

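The lever is still at spread and the handle is near 1.0–1.05, so this stop could be the piston home or the handle's own limit. I'll drop back a tooth and push again to tell which.

Run:
```python
from plan import *
s=rows(sw(1.06,.58,4)+sw(.58,.85,6))
```

```text
[[[0.04,-0.29,0.19],0.72,0.1],[[0.03,-0.29,0.19],0.91,0.1],[[0.04,-0.3,0.17],0.99,0.1],[[0.06,-0.32,0.15],1.0,0.1],[[-0.02,0.12,-0.06],-0.34,0.1],[[-0.01,0.12,-0.05],-0.4,0.1],[[-0.01,0.12,-0.06],-0.39,0.1],[[-0.01,0.11,-0.06],-0.37,0.1],[[-0.01,0.11,-0.07],-0.37,0.1],[[-0.01,0.12,-0.07],-0.35,0.1]]
```

```bash
python3 -m inch '[[[0.04,-0.29,0.19],0.72,0.1],[[0.03,-0.29,0.19],0.91,0.1],[[0.04,-0.3,0.17],0.99,0.1],[[0.06,-0.32,0.15],1.0,0.1],[[-0.02,0.12,-0.06],-0.34,0.1],[[-0.01,0.12,-0.05],-0.4,0.1],[[-0.01,0.12,-0.06],-0.39,0.1],[[-0.01,0.11,-0.06],-0.37,0.1],[[-0.01,0.11,-0.07],-0.37,0.1],[[-0.01,0.12,-0.07],-0.35,0.1]]'
python3 - <<'E'
from plan import *
p,y=cur();v=F[0].T@(p+[0,0,10.8]-F[1]);print("tool theta",np.arctan2(-v[1],-v[0]),np.hypot(v[0],v[1]))
E
```

```text
t: 41.65
eef_pos: [569.6, -100.5, 145.8]
tcp_rot: [3.141, -0.0, 0.703]
ft_force: [-1.6, 2.6, -1.9]
opening: 0.451
grip_force: 1.6
tool theta 0.8718048770339715 173.95351358292075
```

```bash
python3 -m inch '[[[-0.01,0.04,-0.02],-0.07,0.1],[[0,0.04,-0.03],-0.07,0.1],[[0,0.04,-0.02],-0.07,0.1],[[0,0.03,-0.03],-0.07,0.1],[[0,0.03,-0.02],-0.07,0.1],[[0,0.03,-0.02],-0.07,0.1],[[0,0.03,-0.02],-0.07,0.1],[[0,0.02,-0.02],-0.07,0.1],[[0,0,0],0,0.1],[[0,0,0],0,0.1]]'
python3 - <<'E'
from plan import *
p,y=cur();v=F[0].T@(p+[0,0,10.8]-F[1]);print("tool theta",np.arctan2(-v[1],-v[0]),np.hypot(v[0],v[1]))
E
```

```text
t: 42.9
eef_pos: [577.6, -111.8, 155.5]
tcp_rot: [-3.138, 0.002, 0.751]
ft_force: [-6.8, 6.1, -4.4]
opening: 0.449
grip_force: 4.2
tool theta 0.9683351920076695 174.64382223052127
```

```bash
python3 -m inch '[[[0,0.03,-0.02],-0.07,0.1],[[0,0.03,-0.02],-0.07,0.1],[[0,0.02,-0.02],-0.07,0.1],[[0,0,0],0,0.1],[[0,0,0],0,0.1],[[0,0,0],0,0.1],[[0,0,0],0,0.1],[[0,0,0],0,0.1],[[0,0,0],0,0.1],[[0,0,0],0,0.1]]'
python3 - <<'E'
from plan import *
p,y=cur();v=F[0].T@(p+[0,0,10.8]-F[1]);print("tool theta",np.arctan2(-v[1],-v[0]),np.hypot(v[0],v[1]))
E
```

```text
t: 44.15
eef_pos: [582.3, -116.0, 160.1]
tcp_rot: [3.141, -0.0, 0.769]
ft_force: [-5.1, -0.2, -0.4]
opening: 0.452
grip_force: 1.7
tool theta 1.0130397179570936 174.18268841782427
```

Run:
```python
from plan import *
s=rows(sw(1.0,.48,4)+sw(.48,.48,1)+sw(.48,.86,5))
```

```text
[[[0.0,-0.34,0.24],0.61,0.1],[[0.05,-0.32,0.19],1.0,0.1],[[0.06,-0.34,0.17],1.0,0.1],[[0.07,-0.34,0.14],1.0,0.1],[[-0.0,-0.0,-0.0],0.42,0.1],[[-0.02,0.2,-0.08],-0.74,0.1],[[-0.02,0.21,-0.09],-0.71,0.1],[[-0.02,0.19,-0.09],-0.66,0.1],[[-0.02,0.2,-0.11],-0.64,0.1],[[-0.01,0.19,-0.11],-0.6,0.1]]
```

```bash
python3 -m inch '[[[0,-0.34,0.24],0.61,0.1],[[0.05,-0.32,0.19],1.0,0.1],[[0.06,-0.34,0.17],1.0,0.1],[[0.07,-0.34,0.14],1.0,0.1],[[0,0,0],0.42,0.1],[[-0.02,0.2,-0.08],-0.74,0.1],[[-0.02,0.21,-0.09],-0.71,0.1],[[-0.02,0.19,-0.09],-0.66,0.1],[[-0.02,0.2,-0.11],-0.64,0.1],[[-0.01,0.19,-0.11],-0.6,0.1]]'
python3 - <<'E'
from plan import *
p,y=cur();v=F[0].T@(p+[0,0,10.8]-F[1]);print("tool theta",np.arctan2(-v[1],-v[0]),np.hypot(v[0],v[1]))
E
```

```text
t: 45.4
eef_pos: [567.5, -100.8, 144.7]
tcp_rot: [-3.141, 0.0, 0.712]
ft_force: [-1.9, 1.8, -2.6]
opening: 0.454
grip_force: 1.6
tool theta 0.8633080441408421 175.70865928869583
```

```bash
cat > red.py <<'E'
from flip import *
p=eyes.read_camera("top")
hsv=cv2.cvtColor(p["pixels"],cv2.COLOR_RGB2HSV);m=((hsv[...,0]<8)|(hsv[...,0]>172))&(hsv[...,1]>130)&(hsv[...,2]>80);m[:150]=0;m[260:]=0;m[:,:270]=0;m[:,420:]=0
P=np.argwhere(m).astype(float);c=P.mean(0);w,V=np.linalg.eigh(np.cov((P-c).T));print("red",len(P),c.round(1),"ang(drow/dcol)",np.degrees(np.arctan2(V[0,1],V[1,1])).round(0),w.round(1))
q=eyes.spot_point("handle_grip",p)[:1];print([x["centre"] for x in q])
for th in(.75,.85,.95,1.05):
    a=np.array(proj(p,hpt(F,th,[47,0,10])));g=np.array(proj(p,hpt(F,th,[150,0,H])))
    print(th,g.round(1),"handle ang",np.degrees(np.arctan2(*(g-a))).round(0),[(((a+np.array(proj(p,tab(F,th,l,H))))/2).round(1).tolist(),np.degrees(np.arctan2(*(np.array(proj(p,tab(F,th,l,H)))-a))).round(0)) for l in(-.5,.25,.5)])
E
python3 red.py
```

```text
red 51 [200.4 353.4] ang(drow/dcol) 24.0 [2.2 8.6]
[[226.9, 380.7]]
0.75 [225.4 375.2] handle ang 42.0 [([202.5, 345.4], np.float64(80.0)), ([201.0, 348.4], np.float64(42.0)), ([200.2, 349.1], np.float64(31.0))]
0.85 [221.6 380.8] handle ang 36.0 [([201.1, 347.7], np.float64(75.0)), ([199.4, 350.5], np.float64(37.0)), ([198.5, 351.0], np.float64(26.0))]
0.95 [217.5 386.1] handle ang 31.0 [([199.6, 349.8], np.float64(69.0)), ([197.6, 352.4], np.float64(33.0)), ([196.7, 352.8], np.float64(22.0))]
1.05 [212.9 390.9] handle ang 25.0 [([197.9, 351.7], np.float64(64.0)), ([195.7, 354.1], np.float64(28.0)), ([194.7, 354.4], np.float64(17.0))]
```

```bash
python3 -m inch '[[[-0.01,0.04,-0.03],-0.07,0.1],[[0,0.04,-0.03],-0.07,0.1],[[0,0.04,-0.03],-0.07,0.1],[[-0.01,0.04,-0.03],-0.07,0.1],[[0,0.03,-0.03],-0.07,0.1],[[0,0.03,-0.03],-0.07,0.1],[[0,0.03,-0.02],-0.07,0.1],[[0,0,0],0,0.1],[[0,0,0],0,0.1],[[0,0,0],0,0.1]]'
python3 - <<'E'
from plan import *
p,y=cur();v=F[0].T@(p+[0,0,10.8]-F[1]);print("tool theta",np.arctan2(-v[1],-v[0]),np.hypot(v[0],v[1]))
E
```

```text
t: 46.75
eef_pos: [575.6, -111.5, 155.9]
tcp_rot: [-3.139, 0.001, 0.752]
ft_force: [-6.3, 4.9, -4.1]
opening: 0.45
grip_force: 3.6
tool theta 0.9629863433984877 175.1504431532225
```

```bash
python3 -m inch '[[[-0.01,0.04,-0.03],-0.07,0.1],[[0,0.04,-0.03],-0.07,0.1],[[0,0.04,-0.03],-0.07,0.1],[[0,0.04,-0.03],-0.07,0.1],[[0,0.04,-0.03],-0.07,0.1],[[0,0.02,-0.02],-0.07,0.1],[[0,0,0],0,0.1],[[0,0,0],0,0.1],[[0,0,0],0,0.1],[[0,0,0],0,0.1]]'
python3 - <<'E'
from plan import *
p,y=cur();v=F[0].T@(p+[0,0,10.8]-F[1]);print("tool theta",np.arctan2(-v[1],-v[0]),np.hypot(v[0],v[1]))
E
python3 red.py | head -2
```

```text
t: 48.0
eef_pos: [585.3, -122.0, 166.6]
tcp_rot: [3.141, 0.0, 0.789]
ft_force: [-4.3, -0.2, -1.8]
opening: 0.45
grip_force: 1.7
tool theta 1.0646356381132973 175.68510152352644
red 54 [196.1 356.8] ang(drow/dcol) 14.0 [2.7 8.2]
[[213.2, 388.7]]
```

```bash
python3 - <<'E'
from plan import *
s=rows(sw(1.0646,.56,4)+sw(.56,.91,6))
s=rows(sw(.91,1.035,8)+sw(1.035,1.035,2),s)
E
cat > run4.py <<'E'
from flip3 import *
for th in(.95,1.0):
    b=best3(th,-1,(.5,0,-.3),(.5,.7,.9),(4,8),deps=(8,10),dyaws=(-.6,-.3),opns=())
    for q in b[:4]:print(th,q[0].round(1),*q[1:])
E
python3 run4.py
```

```text
[[[0.03,-0.28,0.24],0.32,0.1],[[0.04,-0.31,0.2],0.97,0.1],[[0.04,-0.32,0.18],1.0,0.1],[[0.06,-0.33,0.15],1.0,0.1],[[-0.01,0.16,-0.07],-0.35,0.1],[[-0.02,0.15,-0.07],-0.52,0.1],[[-0.01,0.15,-0.08],-0.5,0.1],[[-0.02,0.15,-0.08],-0.48,0.1],[[-0.01,0.15,-0.09],-0.46,0.1],[[-0.0,0.14,-0.09],-0.45,0.1]]
[[[-0.01,0.04,-0.03],-0.11,0.1],[[0.0,0.03,-0.03],-0.12,0.1],[[0.0,0.04,-0.02],-0.11,0.1],[[-0.0,0.04,-0.03],-0.12,0.1],[[-0.0,0.03,-0.03],-0.11,0.1],[[-0.0,0.04,-0.02],-0.11,0.1],[[-0.0,0.04,-0.03],-0.11,0.1],[[-0.0,0.03,-0.03],-0.11,0.1],[[-0.0,0.0,0.0],-0.0,0.1],[[-0.0,0.0,0.0],-0.0,0.1]]
0.95 0.1 0.7 0 0 10 8 -0.6 [[613.5, -40.7, 224.1], [607.5, -36.9, 219.2], [604.8, -32.3, 216.6]] [[19.9, 2.4, 3.4], [16.5, 1.2, 5.4], [12.0, 0.1, 4.6]]
0.95 0.1 0.5 0 0 8 8 -0.6 [[613.5, -40.7, 226.1], [607.5, -36.4, 221.2], [604.7, -31.3, 218.6]] [[19.9, 1.4, 5.1], [16.0, 0.6, 6.7], [11.1, 0.1, 6.2]]
0.95 0.1 0.7 0 0 8 8 -0.6 [[613.5, -40.7, 226.1], [607.5, -36.9, 221.2], [604.8, -31.8, 218.6]] [[19.9, 3.7, 4.3], [16.5, 2.6, 6.2], [11.5, 0.1, 5.5]]
0.95 0.1 0.9 0 0 8 8 -0.6 [[613.5, -40.7, 226.1], [607.6, -37.4, 221.2], [604.8, -32.3, 218.6]] [[20.5, 4.9, 4.1], [17.5, 3.5, 5.7], [12.6, 0.1, 5.4]]
1.0 1.7 0.9 0 0 8 8 -0.6 [[616.2, -42.6, 228.0], [610.1, -39.2, 223.0], [607.2, -34.8, 220.4]] [[22.2, 5.5, 3.5], [19.2, 4.1, 5.2], [15.0, 1.7, 4.9]]
1.0 1.0 0.7 0 0 8 8 -0.6 [[616.3, -43.0, 228.0], [610.1, -39.2, 223.0], [607.0, -33.8, 220.4]] [[22.1, 4.3, 4.2], [18.6, 3.2, 6.0], [13.4, 1.0, 5.1]]
1.0 0.8 0.9 0 0 10 8 -0.6 [[616.2, -42.6, 226.0], [610.1, -39.2, 221.0], [607.3, -35.3, 218.4]] [[22.2, 4.7, 2.7], [19.2, 3.3, 4.3], [15.4, 0.8, 3.9]]
1.0 0.2 0.7 0 0 10 8 -0.6 [[616.3, -43.0, 226.0], [610.1, -39.2, 221.0], [607.3, -35.3, 218.4]] [[22.1, 3.1, 3.5], [18.6, 2.1, 5.3], [14.9, 0.2, 4.7]]
```

```bash
python3 -m inch '[[[0.03,-0.28,0.24],0.32,0.1],[[0.04,-0.31,0.2],0.97,0.1],[[0.04,-0.32,0.18],1.0,0.1],[[0.06,-0.33,0.15],1.0,0.1],[[-0.01,0.16,-0.07],-0.35,0.1],[[-0.02,0.15,-0.07],-0.52,0.1],[[-0.01,0.15,-0.08],-0.5,0.1],[[-0.02,0.15,-0.08],-0.48,0.1],[[-0.01,0.15,-0.09],-0.46,0.1],[[0,0.14,-0.09],-0.45,0.1]]'
python3 - <<'E'
from plan import *
p,y=cur();v=F[0].T@(p+[0,0,10.8]-F[1]);print("tool theta",np.arctan2(-v[1],-v[0]),np.hypot(v[0],v[1]))
E
```

```text
t: 49.35
eef_pos: [572.4, -105.5, 149.3]
tcp_rot: [-3.141, -0.0, 0.744]
ft_force: [-4.3, 4.0, -4.3]
opening: 0.452
grip_force: 2.9
tool theta 0.9097922400531481 174.75219335595236
```

```bash
python3 -m inch '[[[-0.01,0.04,-0.03],-0.11,0.1],[[0,0.04,-0.03],-0.12,0.1],[[0,0.04,-0.02],-0.11,0.1],[[0,0.04,-0.03],-0.12,0.1],[[0,0.03,-0.03],-0.11,0.1],[[0,0.04,-0.02],-0.11,0.1],[[0,0.04,-0.03],-0.11,0.1],[[0,0.03,-0.03],-0.11,0.1],[[0,0,0],0,0.1],[[0,0,0],0,0.1]]'
python3 - <<'E'
from plan import *
p,y=cur();v=F[0].T@(p+[0,0,10.8]-F[1]);print("tool theta",np.arctan2(-v[1],-v[0]),np.hypot(v[0],v[1]))
E
```

```text
t: 50.6
eef_pos: [584.4, -118.9, 162.5]
tcp_rot: [3.141, -0.0, 0.821]
ft_force: [-2.7, -1.2, -0.8]
opening: 0.448
grip_force: 1.5
tool theta 1.0379741174777435 174.8857717505019
```

Run:
```python
from plan import *
p,y=cur()
s=rows([(p,y,-.5,1),(p+[0,0,100],y,-.5,3),([628,-55,262],.9,1,5),([624,-49,250],.9,1,1)])
s=rows([([624,-49,231],.9,1,2),([616.3,-43,227],.9,1,2),([610,-39.2,222],.9,1,2),([606.5,-34.8,219.5],.9,1,2),([602,-31,218],.9,1,1),([602,-31,218],.9,1,1)],s)
g,gy=grip(.97);gy=-.059+.75*(gy+.059)
print()
s=rows([([606,-50,255],.9,-.2,3),(g+[0,0,75],gy,-.2,3),(g,gy,-.2,3),(g,gy,.1,1)],s)
s=rows(sw(.97,-.92,20),s)
```

```text
[[[0.0,0.0,-0.0],-0.0,-0.5],[[0.0,0.0,-0.56],-0.0,-0.5],[[0.0,0.0,-0.55],-0.0,-0.5],[[0.0,0.0,-0.56],-0.0,-0.5],[[0.25,-0.04,0.0],-0.18,1],[[0.26,-0.03,0.0],-0.18,1],[[0.26,-0.04,0.01],-0.19,1],[[0.25,-0.02,-0.0],-0.18,1],[[0.26,-0.02,0.0],-0.18,1],[[0.04,-0.12,0.2],-0.0,1]]
[[[-0.0,0.0,0.16],-0.0,1],[[-0.0,0.0,0.16],-0.0,1],[[-0.0,-0.08,0.03],-0.0,1],[[-0.0,-0.08,0.04],-0.0,1],[[-0.01,-0.06,0.04],-0.0,1],[[-0.01,-0.06,0.04],-0.0,1],[[0.01,-0.05,0.02],-0.0,1],[[0.01,-0.04,0.02],-0.0,1],[[0.0,-0.1,0.03],-0.0,1],[[0.0,-0.0,-0.0],-0.0,1]]

[[[-0.07,0.08,-0.21],-0.0,-0.2],[[-0.07,0.08,-0.2],-0.0,-0.2],[[-0.06,0.09,-0.21],-0.0,-0.2],[[-0.37,0.09,0.14],0.46,-0.2],[[-0.37,0.1,0.13],0.45,-0.2],[[-0.36,0.12,0.14],0.46,-0.2],[[0.0,0.0,0.42],-0.0,-0.2],[[0.0,0.0,0.41],-0.0,-0.2],[[0.0,0.0,0.42],-0.0,-0.2],[[0.0,0.0,-0.0],-0.0,0.1]]
[[[0.02,-0.22,0.15],0.7,0.1],[[0.03,-0.24,0.15],0.74,0.1],[[0.04,-0.24,0.13],0.8,0.1],[[0.04,-0.24,0.11],0.84,0.1],[[0.04,-0.26,0.1],0.91,0.1],[[0.04,-0.25,0.09],0.97,0.1],[[0.04,-0.27,0.07],1.0,0.1],[[0.04,-0.27,0.05],1.0,0.1],[[0.03,-0.27,0.03],1.0,0.1],[[0.02,-0.27,0.01],1.0,0.1]]
[[[0.02,-0.28,-0.0],1.0,0.1],[[0.02,-0.27,-0.02],1.0,0.1],[[0.01,-0.27,-0.05],1.0,0.1],[[0.0,-0.27,-0.05],1.0,0.1],[[0.0,-0.27,-0.08],1.0,0.1],[[-0.0,-0.26,-0.09],1.0,0.1],[[-0.01,-0.25,-0.11],1.0,0.1],[[-0.01,-0.25,-0.12],1.0,0.1],[[-0.0,-0.24,-0.14],1.0,0.1],[[-0.01,-0.23,-0.15],0.91,0.1]]
```

```bash
python3 -m inch '[[[0,0,0],0,-0.2],[[0,0,-0.56],0,-0.2],[[0,0,-0.55],0,-0.2],[[0,0,-0.56],0,1],[[0.25,-0.04,0],-0.18,1],[[0.26,-0.03,0],-0.18,1],[[0.26,-0.04,0.01],-0.19,1],[[0.25,-0.02,0],-0.18,1],[[0.26,-0.02,0],-0.18,1],[[0.04,-0.12,0.2],0,1]]'
python3 red.py | head -2
python3 - <<'E'
from plan import *
print(cur())
E
```

```text
t: 51.85
eef_pos: [624.7, -47.8, 249.8]
tcp_rot: [3.14, -0.001, 0.902]
ft_force: [-0.7, -0.6, 0.9]
opening: 0.007
grip_force: 0.0
red 0 [nan nan] ang(drow/dcol) nan [nan nan]
[]
(array([622.87507085, -47.91434278, 248.17417264]), np.float64(0.9010314778153103))red.py:4: RuntimeWarning: Mean of empty slice.
  P=np.argwhere(m).astype(float);c=P.mean(0);w,V=np.linalg.eigh(np.cov((P-c).T));print("red",len(P),c.round(1),"ang(drow/dcol)",np.degrees(np.arctan2(V[0,1],V[1,1])).round(0),w.round(1))
  ret = um.true_divide(
  avg = a.mean(axis, **keepdims_kw)
red.py:4: RuntimeWarning: Degrees of freedom <= 0 for slice
  P=np.argwhere(m).astype(float);c=P.mean(0);w,V=np.linalg.eigh(np.cov((P-c).T));print("red",len(P),c.round(1),"ang(drow/dcol)",np.degrees(np.arctan2(V[0,1],V[1,1])).round(0),w.round(1))
  c *= np.true_divide(1, fact)
  c *= np.true_divide(1, fact)
```

```bash
python3 -m inch '[[[0,0,0.15],0,1],[[0,0,0.16],0,1],[[0,-0.08,0.03],0,1],[[0,-0.08,0.04],0,1],[[-0.01,-0.06,0.05],0,1],[[-0.01,-0.06,0.05],0,1],[[0.01,-0.06,0.03],0,1],[[0.01,-0.06,0.03],0,1],[[0,-0.1,0.03],0,1],[[0,-0.03,0],0,1]]'
python3 - <<'E'
from plan import *
q=cur();print(q)
g,gy=grip(.94);gy=-.059+.75*(gy+.059)
s=rows([([606,-50,255],.9,-.2,3),(g+[0,0,75],gy,-.2,3),(g,gy,-.2,3),(g,gy,.1,1)])
E
```

```text
t: 53.2
eef_pos: [598.6, -28.7, 215.7]
tcp_rot: [-3.141, 0.0, 0.901]
ft_force: [0.7, -0.9, 0.1]
opening: 0.004
grip_force: 0.4
(array([598.63655521, -28.65729971, 215.7056432 ]), np.float64(0.9006095006724375))
[[[-0.07,0.11,-0.22],0.0,-0.2],[[-0.07,0.1,-0.22],0.0,-0.2],[[-0.06,0.11,-0.21],0.01,-0.2],[[-0.37,0.07,0.15],0.53,-0.2],[[-0.36,0.08,0.15],0.53,-0.2],[[-0.36,0.1,0.15],0.52,-0.2],[[0.0,0.0,0.42],0.0,-0.2],[[0.0,0.0,0.42],0.0,-0.2],[[0.0,0.0,0.41],0.0,-0.2],[[0.0,0.0,0.0],0.0,0.1]]
```

```bash
python3 -m inch '[[[-0.07,0.11,-0.22],0,-0.3],[[-0.07,0.1,-0.22],0,-0.3],[[-0.06,0.11,-0.21],0,-0.3],[[-0.37,0.07,0.15],0.53,-0.3],[[-0.36,0.08,0.15],0.53,-0.3],[[-0.36,0.1,0.15],0.52,-0.3],[[0,0,0.42],0,-0.3],[[0,0,0.42],0,-0.3],[[0,0,0.41],0,-0.3],[[0,0,0],0,0.1]]'
python3 red.py 2>/dev/null
python3 - <<'E'
from plan import *
s=rows(sw(.94,-.9,20))
E
```

```text
t: 54.45
eef_pos: [573.5, -110.2, 150.9]
tcp_rot: [-3.138, 0.002, 0.761]
ft_force: [0.5, -0.3, 0.7]
opening: 0.59
grip_force: 0.0
red 41 [204.6 349.9] ang(drow/dcol) -101.0 [1.7 6.7]
[[222.0, 378.5]]
0.75 [225.4 375.2] handle ang 42.0 [([202.5, 345.4], np.float64(80.0)), ([201.0, 348.4], np.float64(42.0)), ([200.2, 349.1], np.float64(31.0))]
0.85 [221.6 380.8] handle ang 36.0 [([201.1, 347.7], np.float64(75.0)), ([199.4, 350.5], np.float64(37.0)), ([198.5, 351.0], np.float64(26.0))]
0.95 [217.5 386.1] handle ang 31.0 [([199.6, 349.8], np.float64(69.0)), ([197.6, 352.4], np.float64(33.0)), ([196.7, 352.8], np.float64(22.0))]
1.05 [212.9 390.9] handle ang 25.0 [([197.9, 351.7], np.float64(64.0)), ([195.7, 354.1], np.float64(28.0)), ([194.7, 354.4], np.float64(17.0))]
[[[0.04,-0.22,0.15],0.69,0.1],[[0.03,-0.23,0.14],0.74,0.1],[[0.04,-0.24,0.12],0.79,0.1],[[0.04,-0.24,0.11],0.83,0.1],[[0.04,-0.25,0.1],0.9,0.1],[[0.04,-0.25,0.08],0.95,0.1],[[0.04,-0.26,0.06],1.0,0.1],[[0.03,-0.26,0.05],1.0,0.1],[[0.03,-0.26,0.03],1.0,0.1],[[0.02,-0.27,0.01],1.0,0.1]]
[[[0.02,-0.27,-0.0],1.0,0.1],[[0.01,-0.27,-0.03],1.0,0.1],[[0.0,-0.26,-0.04],1.0,0.1],[[0.0,-0.26,-0.05],1.0,0.1],[[-0.0,-0.26,-0.08],1.0,0.1],[[-0.01,-0.25,-0.08],1.0,0.1],[[-0.01,-0.25,-0.11],1.0,0.1],[[-0.02,-0.24,-0.12],1.0,0.1],[[-0.01,-0.24,-0.13],0.89,0.1],[[-0.01,-0.22,-0.14],0.72,0.1]]
```

```bash
python3 -m inch '[[[0.04,-0.22,0.15],0.69,0.1],[[0.03,-0.23,0.14],0.74,0.1],[[0.04,-0.24,0.12],0.79,0.1],[[0.04,-0.24,0.11],0.83,0.1],[[0.04,-0.25,0.1],0.9,0.1],[[0.04,-0.25,0.08],0.95,0.1],[[0.04,-0.26,0.06],1.0,0.1],[[0.03,-0.26,0.05],1.0,0.1],[[0.03,-0.26,0.03],1.0,0.1],[[0.02,-0.27,0.01],1.0,0.1]]'
python3 -m inch '[[[0.02,-0.27,0],1.0,0.1],[[0.01,-0.27,-0.03],1.0,0.1],[[0,-0.26,-0.04],1.0,0.1],[[0,-0.26,-0.05],1.0,0.1],[[0,-0.26,-0.08],1.0,0.1],[[-0.01,-0.25,-0.08],1.0,0.1],[[-0.01,-0.25,-0.11],1.0,0.1],[[-0.02,-0.24,-0.12],1.0,0.1],[[-0.01,-0.24,-0.13],0.89,0.1],[[-0.01,-0.22,-0.14],0.72,0.1]]'
```

```text
t: 55.8
eef_pos: [533.9, 31.4, 102.7]
tcp_rot: [3.141, -0.002, -0.017]
ft_force: [1.5, -6.1, -3.1]
opening: 0.449
grip_force: 2.7
t: 57.05
eef_pos: [587.2, 168.9, 149.1]
tcp_rot: [3.139, 0.001, -0.856]
ft_force: [-4.3, -4.5, -3.5]
opening: 0.447
grip_force: 2.9
```

```bash
python3 -m inch '[[[0,0.1,0],0,-0.3],[[0,0.02,0],0,-0.3],[[0,0,-0.2],0,-0.3],[[0,0,-0.6],0,-0.3],[[0,0,-0.7],0,-0.3],[[0,0,-0.7],0,-0.3],[[0,0,-0.4],0,-0.3],[[0,0,0],0,-0.3],[[0,0,0],0,-0.3],[[0,0,0],0,-0.3]]'
python3 look.py l6 | head -4
```

```text
t: 58.3
eef_pos: [582.3, 164.5, 303.4]
tcp_rot: [3.14, 0.001, -0.853]
ft_force: [-0.4, 0.5, -0.2]
opening: 0.655
grip_force: 0.0
(array([582.26485916, 164.47852849, 303.44748981]), np.float64(-0.8528322375826081))
handle_grip [([220.0, 269.6], 0.92)]
lever_tab [([202.9, 299.2], 0.49)]
red 47 [198.08510638 302.27659574]
```

View pics/l6.png

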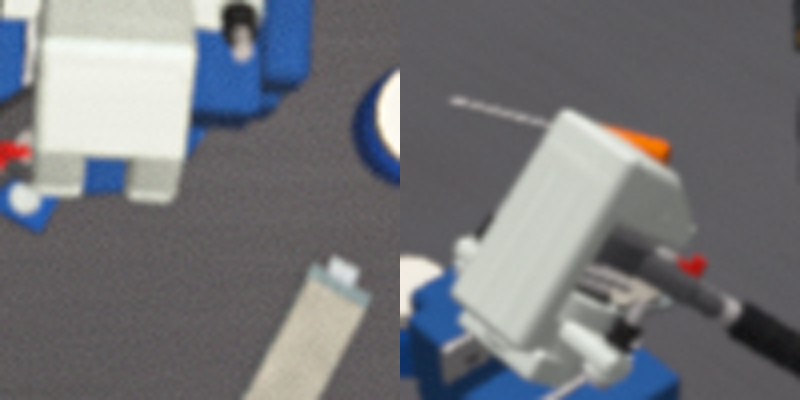

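The handle is now swung left at about -0.85 and the red lever is at close, at (15,150) in the left crop. The jar is standing and the tool is clear. I'm handing in.

```bash
python3 -c "
from cell import env
print(env.job_done())"
```

```text
the job is handed in; nothing more can be done
None
```

I handed the job in at about 58 s of the 61 s allowed, but I never confirmed that the piston is fully home: in six driving strokes I never felt a definite end stop. The lever is back at close, the screw was then driven back by roughly a quarter turn, the grease jar was still standing in the last picture (the spray can was not in that view), and the robot is clear.

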